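Change the media blocks in the latched filter drawer

TASK

Change the blocks in the aquarium's filter: slide the red safety tab clear, lift the black latch well up, pull the drawer out to its stop, lay all the brown spent blocks flat, side by side, in the steel rinse pan, and lay every fresh white block on the mat flat in the drawer, lengthwise, each in a lane of its own. Only then push the drawer fully home, fold the latch all the way down and slide the safety tab fully back over it. Leave everything else on the shelf where it stands, and let go of everything.

Things in the scene. Friction and masses are not known exactly. Their poses are not given: they have to be found in the camera images.
- tab (a joint): red safety tab on the module's top, right of the latch seen from the robot. 0 = locked: its bolt lies over the latch arm, which then cannot lift. It slides along the module's -y, away from the latch, to its end at 0.024 m; clear of the latch from about 0.016 m. About 2 N slides it; it stays where left.
- tab_grip (a point): point inside the tab's red thumb block, 27 mm above the module's top, 9 mm below the block's own top; axes as the module's. The block is 20 mm (x) by 22 mm (y). Free room beside it, except for the bolt (8 mm thick, 26 to 34 mm above the module's top) on its +y side.
- latch (a joint): black main latch lever on the module's top. 0 = down, its hook 6 mm ahead of the steel keeper on the shut drawer's front (so it comes down only over a drawer that is home). Grows to 1.35 rad as its front end is lifted up and back about a hinge along the module's y. About 1.5 N at the fin moves it; it stays where left.
- latch_grip (a point): centre of the latch's thumb fin: 40 mm long (x), 20 mm thick (y), 28 mm tall; the arm under it is as thick, so fingers can straddle both. Latch down: fin top 52 mm above the module's top, this point 70 mm ahead of and 28 mm above the hinge. Turns with the latch; y along the hinge. The fin may turn between the pads.
- latch_hinge (a point): point on the latch's hinge axis, 10 mm above the module's top; turns with the latch.
- drawer (a joint): filter drawer: 0 = home (shut), grows as it slides out along the module's -x to its stop at 0.135 m. Takes about 2.5 N and stays where it is left. Held shut by the latch.
- drawer_in (a point): centre of the drawer's inner floor, 26 mm above the shelf; moves with it; axes as the module's (-x is the way out). Inside 124 mm (x) by 244 mm (y); side and back walls 30 mm high, front panel 82, a keeper at y = 85 mm to 98. Ribs 6 mm high, 4 thick at y = -108, -36, 36, 108 mm make three lanes centred at y = -72, 0, 72 mm. All ahead of the module when fully out.
- drawer_handle (a point): middle of the drawer's steel pull bar, 120 mm long along y, 10 mm thick, 48 mm ahead of the drawer front (free gap behind it 43 mm), 25 mm below the module's top and 85 mm above the shelf.
- filter: light grey filter module with a charcoal drawer, standing on the shelf, 200 mm deep (x), 280 mm wide (y), top at 110 mm; origin under its centre, its front looks along its own -x. Fixed. The latch is at y = +85 mm, the middle of the handle at y = -50 mm.
- rinse_pan_in (a point): centre of the inner floor (4 mm above the shelf) of the stainless rinse pan: inside 204 mm (x) by 134 mm (y), walls 4 mm thick, rim 40 mm above the shelf. Fixed. It stands to the left or to the right.
- mat: slate-blue mat 270 x 150 mm, 4 mm thick, fixed, on the other side; the fresh blocks lie on it.
- fresh0: fresh white sintered-glass filter block, rigid, 100 mm long (its x) by 40 by 40 mm, about 0.11 kg; origin at its centre. None if absent; two or three are there. May get nudged.
- fresh1: fresh white sintered-glass filter block, rigid, 100 mm long (its x) by 40 by 40 mm, about 0.11 kg; origin at its centre. None if absent; two or three are there. May get nudged.
- fresh2: fresh white sintered-glass filter block, rigid, 100 mm long (its x) by 40 by 40 mm, about 0.11 kg; origin at its centre. None if absent; two or three are there. May get nudged.
- spent0: spent brown filter block, same size, origin at its centre; at the start lies along x in a lane of the shut drawer. None if absent; one or two are there.
- spent1: spent brown filter block, same size, origin at its centre; at the start lies along x in a lane of the shut drawer. None if absent; one or two are there.
- spent2: spent brown filter block, same size, origin at its centre; at the start lies along x in a lane of the shut drawer. None if absent; one or two are there.
- dispenser: grey plastic press-button food dispenser, 90 x 85 mm, 187 mm tall; origin under its centre. Leave it alone.
- bowl: small stainless bowl, 110 mm across, 45 mm tall; origin under its centre. Leave it alone.
- jar: lidded white ceramic jar, 96 mm across, 125 mm tall; origin under its centre. Leave it alone.
- scoop: turquoise plastic scoop lying along its x axis, 170 x 50 mm, 24 mm tall; origin under its centre. Leave it alone.
- magnet: black magnetic glass cleaner lying flat, 90 x 55 mm, 38 mm tall; origin under its centre. Leave it alone.
- bottle: blue bottle, 54 mm across, 130 mm tall; origin under its centre. Leave it alone.
- testkit: blue water-test case, 130 x 90 mm, 50 mm tall; origin under its centre. Leave it alone.
Not all that is in view belongs to the job. What is shaped like the fresh2 but purple or yellow is not meant.

How it is judged (in metres and radians):
On the way, in this order (a step that is already met when the one before it is completed fails the run):
1. the safety tab is slid clear of the latch, the latch still down (value of joint tab above 0.016 m and value of joint latch below 0.15 rad), for 0.1 s.
2. the latch is lifted well up (value of joint latch above 0.8 rad), for 0.2 s.
3. the drawer is pulled out to its stop (value of joint drawer above 0.127 m), for 0.2 s.
4. all spent blocks lie in the pan and all fresh blocks in the lanes of the drawer (x of spent0 in the frame of rinse_pan_in between -0.09 and 0.09 m and y of spent0 in the frame of rinse_pan_in between -0.055 and 0.055 m and z of each of spent0, spent1, spent2 in the frame of rinse_pan_in below 0.028 m and x of spent1 in the frame of rinse_pan_in between -0.09 and 0.09 m and y of spent1 in the frame of rinse_pan_in between -0.055 and 0.055 m and x of spent2 in the frame of rinse_pan_in between -0.09 and 0.09 m and y of spent2 in the frame of rinse_pan_in between -0.055 and 0.055 m and x of fresh0 in the frame of drawer_in between -0.016 and 0.016 m and z of each of fresh0, fresh1, fresh2 in the frame of drawer_in below 0.024 m and (y of fresh0 in the frame of drawer_in between -0.09 and -0.054 m or y of fresh0 in the frame of drawer_in between -0.018 and 0.018 m or y of fresh0 in the frame of drawer_in between 0.054 and 0.09 m) and x of fresh1 in the frame of drawer_in between -0.016 and 0.016 m and (y of fresh1 in the frame of drawer_in between -0.09 and -0.054 m or y of fresh1 in the frame of drawer_in between -0.018 and 0.018 m or y of fresh1 in the frame of drawer_in between 0.054 and 0.09 m) and x of fresh2 in the frame of drawer_in between -0.016 and 0.016 m and (y of fresh2 in the frame of drawer_in between -0.09 and -0.054 m or y of fresh2 in the frame of drawer_in between -0.018 and 0.018 m or y of fresh2 in the frame of drawer_in between 0.054 and 0.09 m)), for 0.2 s.
5. the drawer is pushed fully home, the latch not yet down (value of joint drawer below 0.008 m and value of joint latch above 0.3 rad), for 0.2 s.
6. the latch is folded down (value of joint latch below 0.06 rad), for 0.2 s.
At the end, for the whole second after the job is handed in: Spent blocks flat in the pan (centre under 28 mm above its floor), fresh blocks flat in the drawer (centre under 24 mm above its floor, within 18 mm of a lane's middle, 16 mm of the middle lengthwise), at rest; drawer within 8 mm of home, latch 0.06 rad of down, tab 6 mm of locked (all of step 4 and value of joint drawer below 0.008 m and value of joint latch below 0.06 rad and value of joint tab below 0.006 m and linear speed of each of fresh0, fresh1, fresh2, spent0, spent1, spent2 below 0.02 m/s); the robot touches nothing.
It fails at once if a bystander (dispenser, bowl, jar, scoop, glass cleaner, bottle or test case) is shoved more than 4 cm or tipped over (distance of any of dispenser, bowl, jar, scoop, magnet, bottle, testkit from where it was at the start of the episode above 0.04 m or angle between any of dispenser, bowl, jar, scoop, magnet, bottle, testkit's own z axis and vertical above 0.6 rad).
Of fresh0, fresh1, fresh2 only 2 to 3 are there at a start; the rules pass over those that are not, and their reading is None.
Of spent0, spent1, spent2 only 1 to 2 are there at a start; the rules pass over those that are not, and their reading is None.
At some moment in a run one of fresh0, fresh1, fresh2 may be knocked a few centimetres aside while the robot is not near it.
Once in a run the grip may slacken for a moment while it holds something.
It also fails if it takes over 210 s, if anything falls off the work surface, if the arm or the gripper's body presses on something with over 40 N, if the wrist force passes 120 N, or if a joint passes its speed limit or range.

ROBOT

A 6-joint arm with a two-finger parallel gripper is mounted at the origin on the work surface. World frame = base frame: x ahead of the robot, y to its left, z up, the work surface at z = 0. Lengths are in mm, angles in degrees, forces in N, time in s.
With the tool pointing down it reaches from about 375 to 900 mm from the base axis. Payload 3.1 kg.
Tool frame: the origin (TCP) lies at the very end of the fingers, on their centre line; the grasp point (between the pads) lies manip.grip_depth behind it (manip.grip_depth is the distance from the TCP to the grasp point, in mm); z points along the fingers, y is the line along which they close (so a half turn about z gives the same grasp; the last joint's range is limited). The gripper opens to 85 mm and grips with 20 to 120 N. Pads are 22 mm wide; open, the fingers measure 114 mm over their backs; the gripper's body (76 mm by 85 mm) begins 54 mm behind the grasp point. The pads swing forward as they close: fully open they stand 13 mm farther back than shut.
Start: joints at [-74.456, 30.224, 82.088, -0, 67.689, -10.227], TCP at [271.759, -562.8, 231.31] pointing down, gripper open.
Joint ranges: [-176.69, 176.69], [-43.24, 126.21], [12.49, 139.97], [-82, 262], [0, 151.66], [-163.58, 163.58]. Speed limits (degrees/s): [159.86, 159.86, 180, 180, 180, 180].

INTERFACE

Orientations are given as a 3x3 rotation matrix whose columns are the frame's x, y, z axes.
In Python, from station import state, eyes, order, spotter, manip gives the robot as it stands.
- The arm moves only by the tool step_arm, never from a script. Its argument "rows" is a list that holds one entry, the list of rows, each a list of 5 numbers: the closure, from 0 (fully open) to 1 (shut), then the shift along the tool's x, y, z in m, then the turn about the tool's z in rad. In form: [[[jaw, x, y, z, twist], ...]]. A call has 1 to 12 rows; each row shifts and turns the commanded pose from where the row before left it, along the tool's axes as they then stand; what a row does not reach is not made up. A row lasts 1/12 s, in which the tool goes at most 41.7 mm and 7.16 degrees, less where a joint would pass 70% of its speed; a pose out of reach is approached as far as the arm can. A call is refused whole if a number of a shift passes 0.0417 or a number of a turn 0.125, either way. A call with a gripper value outside its range is refused whole. The fingers move at their own pace and stop on an object; "grip_force" is the grip in N (left out, the last holds). Time passes only in rows, so rows that do not move let the fingers close. It gives the time, the measured TCP pose, the force, the opening and the grip force at its end, in the units of the state.
- state(): the state, without advancing time (a new reading comes with each control period).
- eyes.get_image(name): name is "scene" or "top" or "wrist"; returns (picture, depth): 400x640x3 uint8, red, green, blue; 400x640 float32, mm along the optical axis (not along the pixel's ray), 0 where there is no reading.
- eyes.camera_info(name): a dict with "mtx" (3x3 intrinsics, pixels), "dist_coeffs" ([k1, k2, p1, p2, k3] as OpenCV has them; the pictures are not rectified), "eye" and "attitude" of the camera in the world; the wrist camera has in their place "T_tool_cam" (4x4, takes a point from camera to tool coordinates, whose origin is the TCP and whose axes are the flange's). Camera axes: x right, y down, z forward; pixel columns grow to the right and rows downward; lengths in mm; the calibration is good to about 2 mm. A picture is of the moment at which its call begins: read the wrist's pose just before it. camera_info takes no time and is no camera call.
- order.hand_in(): hands the job in; it is judged then, once.
Trained networks look in the newest picture that a camera, given by its name, has taken for a name from the list of things; names that differ only in an ending like _2 or _b are one class to them, and where a whole thing is asked for, a point or a joint stands for the part that bears it (a point fixed in the world has none). Each returns a list of dicts, best first, with "p" (0 to 1); they miss things now and then, are a little off and sometimes report something else, mostly with a low value. They report only what shows in the picture. A call takes as long as a camera call. They do not tell look-alikes from the thing itself.
- spotter.silhouettes(thing, camera): "mask" (400x640 bool, what is visible of it) and "rect" ([left, top, right, bottom] in pixels, round what is visible of it).
The state is a dict: "clock": time; "qpos": joint angles; "qvel": joint speeds; "joint_efforts": joint torques, N m; "ee_pos": TCP position; "orientation": TCP orientation; "ft_force": force on the tool from outside, world axes, zero at the start; "torque": the same for the moment, N m; "grip_width": finger opening in mm; "gripper_force": force on a finger pad.
Only numpy, scipy, OpenCV 4.12 (cv2) and the standard library are available. Lean on these libraries where they do the work, as an engineer would, in place of code of your own. Each camera call takes 0.05 s, during which the arm holds its last target. There are 200 camera calls.

## Working session

There is one attempt and no reset: what is moved stays moved. The work goes in short steps, Python scripts to look and compute and a tool call to move; the robot and the scene stay as the last step left them, time stands still between calls to the robot, and variables do not carry over. Pictures are saved under pics/ and viewed, at most 14 in all, crops included, and the job is handed in when it is done.

Besides the shell and the picture viewer there is one more tool, called after "Emit:" by a JSON object that holds its "method" and its "body". step_arm: Moves the arm, as the interface text tells. Its arguments: {"type":"object","properties":{"rows":{"type":"array"},"grip_force":{"type":"number"}},"required":["rows"]}

```bash
ls; mkdir -p pics; cat > h.py <<'E'
import numpy as np, cv2
from station import state, eyes, order, spotter, manip
def cam(name):
    c=eyes.camera_info(name); K=np.array(c["mtx"],float); d=np.array(c["dist_coeffs"],float)
    if "eye" in c: return K,d,np.array(c["attitude"],float),np.array(c["eye"],float)
    s=state(); T=np.array(c["T_tool_cam"],float); R=np.array(s["orientation"],float); p=np.array(s["ee_pos"],float)
    return K,d,R@T[:3,:3],R@T[:3,3]+p
def shot(name,save=None):
    c=cam(name); im,dep=eyes.get_image(name); im=np.array(im);dep=np.array(dep)
    if save: cv2.imwrite("pics/"+save,im[:,:,::-1])
    return c,im,dep
def cloud(c,dep):
    K,d,R,t=c; h,w=dep.shape
    v,u=np.mgrid[:h,:w]; p=cv2.undistortPoints(np.stack([u,v],-1).reshape(-1,1,2).astype(float),K,d).reshape(h,w,2)
    P=np.concatenate([p*dep[...,None],dep[...,None]],-1)
    W=P@R.T+t; W[dep<=0]=np.nan; return W
def proj(c,X):
    K,d,R,t=c; return cv2.projectPoints((np.atleast_2d(X)-t)@R,np.zeros(3),np.zeros(3),K,d)[0].reshape(-1,2)
E
python3 - <<'E'
from h import *
s=state();print(s, manip.grip_depth)
for n in("scene","top"):
    c,im,dep=shot(n,n+"0.png"); print(n,c[3],c[2].tolist())
    np.savez("pics/"+n+"0.npz",W=cloud(c,dep),im=im)
print(eyes.camera_info("wrist"))
E
```

```text
pics
{'clock': 0.0, 'qpos': array([-7.44559617e+01,  3.02791843e+01,  8.21566941e+01,  7.98775784e-04,
        6.76912114e+01, -1.02272713e+01]), 'qvel': array([-0.09582837, -0.03046956, -0.06120434, -0.00090498,  0.0306951 ,
       -0.04457649]), 'joint_efforts': array([-8.20889682e-05, -4.42349517e+01, -1.78025454e+01, -3.01708842e-04,
        8.51510209e-03,  1.46290425e-06]), 'ee_pos': array([ 271.56990753, -562.10886752,  230.32959315]), 'orientation': array([[ 9.00539022e-01,  4.34774804e-01, -5.81986950e-04],
       [ 4.34775004e-01, -9.00536570e-01,  2.14046070e-03],
       [ 4.06517851e-04, -2.18060177e-03, -9.99997540e-01]]), 'ft_force': array([0.8652322 , 0.05661234, 0.05436155]), 'torque': array([ 0.05280787, -0.00157511, -0.03386104]), 'gripper_force': 0.0, 'grip_width': 85.39217750788018} 18.700000000000003
scene [1360.61607219  161.34985959 1237.45534247] [[-0.17150619404787346, 0.7895310734253113, -0.5892591191480102], [0.9851133967393488, 0.13032443302795513, -0.11210324580762177], [-0.011714135387436417, -0.5997134534524116, -0.8001290850733441]]
top [ 216.19455635   10.04229859 1543.3758154 ] [[-0.03597866479184886, -0.9780648142261303, 0.20517006324656933], [-0.9993518954289108, 0.035448695802401675, -0.006259318537410273], [-0.0011509919373127568, -0.20526229351421138, -0.9787063226927916]]
{'mtx': array([[305.05176832,   0.        , 317.44199861],
       [  0.        , 305.05176832, 196.10954778],
       [  0.        ,   0.        ,   1.        ]]), 'dist_coeffs': array([-0.03824022,  0.        ,  0.        ,  0.        ,  0.        ]), 'T_tool_cam': array([[ 9.84311619e-04, -9.47889106e-01, -3.18598923e-01,
         8.29668514e+01],
       [ 9.99999499e-01,  8.74247684e-04,  4.88455103e-04,
        -4.86093232e-01],
       [-1.84466901e-04, -3.18599244e-01,  9.47889491e-01,
        -1.41018230e+02],
       [ 0.00000000e+00,  0.00000000e+00,  0.00000000e+00,
         1.00000000e+00]])}
```

View pics/top0.png

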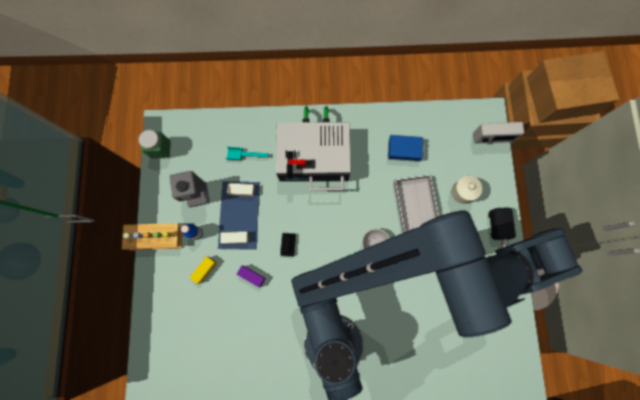

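View pics/scene0.png

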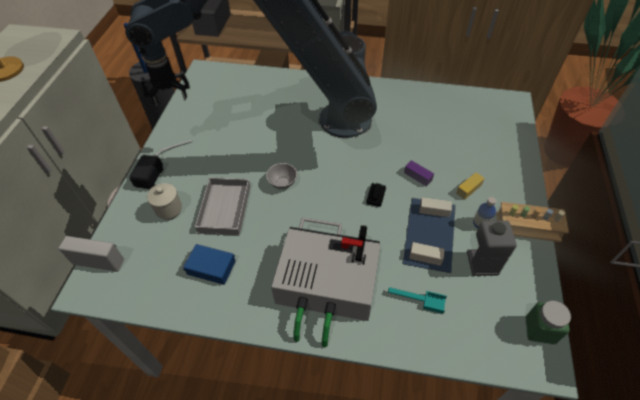

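The top picture shows the filter at (312,150), the mat at (240,215) with two white blocks at (240,189) and (234,238), and the pan at (417,205). The magnet is at (288,244). The purple (251,276) and yellow (203,270) look-alikes lie off the mat. The white pair on the mat fits "fresh".

```bash
cat > m.py <<'E'
from h import *
cs={}
for n in("top","scene"):
    c,im,dep=shot(n); W=cloud(c,dep); cs[n]=(c,im,W)
    for t in("filter","tab_grip","latch_grip","drawer_handle","fresh0","mat","rinse_pan_in","magnet","bowl","testkit"):
        try: r=spotter.silhouettes(t,n)
        except Exception as e: print(t,e); continue
        for o in r[:4]:
            m=o["mask"]; P=W[m]; P=P[~np.isnan(P[:,0])]
            if len(P)<5: print(n,t,o["p"],o["rect"]);continue
            q=np.percentile(P,90,axis=0); z=np.percentile(P[:,2],80)
            Q=P[P[:,2]>z-8]
            rr=cv2.minAreaRect(Q[:,:2].astype(np.float32))
            print(n,t,round(o["p"],2),[int(v) for v in o["rect"]],len(P),"ztop",z.round(1),"rect",np.round(rr[0],1),np.round(rr[1],1),round(rr[2],1))
np.savez("pics/w.npz",Wt=cs["top"][2],Ws=cs["scene"][2],it=cs["top"][1],isc=cs["scene"][1])
E
python3 m.py
python3 - <<'E'
import cv2
a=cv2.imread('pics/scene0.png')[180:330,260:460]; b=cv2.imread('pics/top0.png')[100:260,210:450]
cv2.imwrite('pics/crop1.png',cv2.resize(a,None,fx=4,fy=4,interpolation=cv2.INTER_CUBIC))
cv2.imwrite('pics/crop2.png',cv2.resize(b,None,fx=3.3,fy=3.3,interpolation=cv2.INTER_CUBIC))
E
```

```text
top filter 0.93 [274, 103, 352, 190] 4649 ztop 113.2 rect [716.3  51.1] [279.2 223.7] 88.0
top tab_grip 0.55 [289, 150, 296, 180] 152 ztop 161.7 rect [631.2 138.3] [37.8 18.8] 0.9
top tab_grip 0.53 [390, 135, 422, 162] 852 ztop 52.7 rect [ 741.1 -315.1] [128.9  90.8] 83.0
top latch_grip 0.65 [285, 149, 294, 178] 144 ztop 161.8 rect [631.2 138.3] [37.8 18.8] 0.9
top latch_grip 0.51 [171, 172, 211, 207] 1060 ztop 176.4 rect [584.7 514.8] [88.3 86.5] 11.0
top fresh0 0.84 [220, 229, 247, 245] 315 ztop 46.2 rect [406.  360.8] [95.5 39.2] 88.1
top fresh0 0.76 [227, 184, 254, 197] 312 ztop 45.6 rect [593.  340.4] [99.1 40.8] 87.1
top fresh0 0.73 [190, 256, 214, 284] 350 ztop 41.5 rect [288.8 477.9] [41.2 99.2] 52.3
top fresh0 0.56 [238, 268, 265, 282] 290 ztop 42.2 rect [259.7 298.6] [98.3 38.3] 58.9
top mat 0.74 [217, 182, 263, 250] 1885 ztop 6.7 rect [500.9 350.7] [153.3 272.7] 86.9
top mat 0.62 [287, 149, 294, 177] 140 ztop 162.0 rect [631.2 138.3] [37.9 18.6] 0.0
top rinse_pan_in 0.77 [393, 176, 437, 230] 1807 ztop 10.6 rect [ 465.  -319.4] [187.3 348.1] 72.8
top rinse_pan_in 0.27 [449,
[... 1126 characters left out ...]
14 ztop 45.3 rect [407.3 364.1] [45.3 98.9] 0.5
scene mat 0.74 [403, 198, 453, 272] 2215 ztop 6.9 rect [498.8 353.2] [152.5 274.1] 86.9
scene rinse_pan_in 0.72 [196, 175, 249, 235] 2571 ztop 24.8 rect [ 513.1 -343. ] [219.4 144.4] 5.8
scene rinse_pan_in 0.44 [270, 217, 383, 347] 8517 ztop 112.1 rect [721.3  50.8] [280.8 221.9] 88.5
scene magnet 0.83 [365, 183, 384, 205] 389 ztop 33.2 rect [380.3 160.3] [30.9 75.4] 71.9
scene bowl 0.93 [265, 164, 299, 188] 666 ztop 39.6 rect [ 364.4 -173.1] [108.5 107.7] 50.4
scene testkit 0.76 [182, 244, 234, 287] 1500 ztop 51.1 rect [ 741.4 -315.8] [133.6  92. ] 84.0
scene testkit 0.41 [469, 220, 514, 274] 1974 ztop 175.6 rect [588.7 518.2] [88.4 84.9] 11.1
```

View pics/crop2.png

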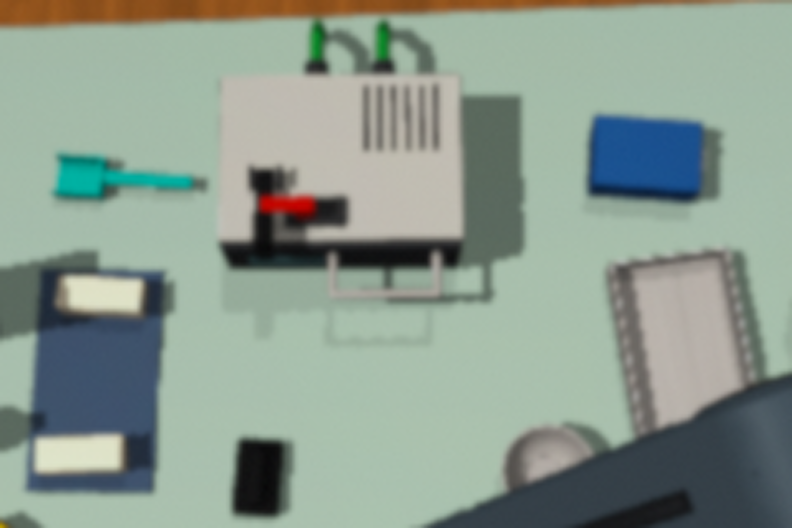

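The enlarged crop confirms the two blocks on the blue mat are white (fresh). The tab's red bolt lies over the black latch, and the red thumb block is to the right at crop (300,208). Next I refine the module, tab, handle and pan poses.

```bash
cat > m2.py <<'E'
from h import *
d=np.load("pics/w.npz")
for n,W,im in(("top",d["Wt"],d["it"]),("scene",d["Ws"],d["isc"])):
    W=W.reshape(-1,3); C=im.reshape(-1,3).astype(int); ok=~np.isnan(W[:,0])
    reg=lambda x0,x1,y0,y1,z0,z1: ok&(W[:,0]>x0)&(W[:,0]<x1)&(W[:,1]>y0)&(W[:,1]<y1)&(W[:,2]>z0)&(W[:,2]<z1)
    def rect(m): 
        r=cv2.minAreaRect(W[m][:,:2].astype(np.float32)); return m.sum(),np.round(r[0],1),np.round(r[1],1),round(r[2],2)
    print(n,"mod top",rect(reg(560,860,-120,220,107,116)), np.median(W[reg(700,800,-50,150,100,120)][:,2]))
    print("  handle",rect(reg(540,592,-120,120,70,100)))
    red=(C[:,0]>110)&(C[:,1]<60)&(C[:,2]<60)
    m=red&reg(600,720,0,220,118,160); P=W[m]
    print("  red",rect(m)); 
    for z0,z1 in((134,142),(143,150)): 
        k=m&(W[:,2]>z0)&(W[:,2]<z1)
        if k.sum()>5:print("   ",z0,rect(k),W[k].min(0).round(),W[k].max(0).round())
    print("  fin",rect(reg(600,670,110,170,154,170)))
    m=reg(380,650,-450,-240,30,46); print("  pan rim",rect(m))
    # module front edge direction fit
E
python3 m2.py
```

```text
top mod top (np.int64(2891), array([717.2,  50.6]), array([278.6, 220.8]), 88.09) 110.33085963172971
  handle (np.int64(107), array([577.9,   4.8]), array([129.2,  25.8]), 89.3)
  red (np.int64(77), array([663.5, 112.2]), array([61.4, 20.1]), 79.24)
    134 (np.int64(16), array([662.6, 113.5]), array([56.6, 18.9]), 75.17) [654.  87. 137.] [676. 142. 142.]
    143 (np.int64(42), array([661.2, 110.1]), array([55.7, 15.7]), 87.26) [653.  82. 143.] [670. 138. 149.]
  fin (np.int64(62), array([631.3, 138.3]), array([38. , 18.8]), 0.86)
  pan rim (np.int64(196), array([ 515.5, -344. ]), array([208.2, 143.4]), 5.65)
scene mod top (np.int64(5330), array([726.5,  51. ]), array([279.8, 211.4]), 88.5) 110.29246898998599
  handle (np.int64(153), array([579. ,   5.3]), array([ 26.7, 129.2]), 0.42)
  red (np.int64(88), array([664.5, 112. ]), array([55. , 19.9]), 87.3)
    134 (np.int64(12), array([661.1, 114.7]), array([12.8, 49. ]), 1.33) [655.  90. 139.] [668. 139. 142.]
    143 (np.int64(63), array([662.9, 111.5]), array([16.5, 54.8]), 2.92) [655.  84. 143.] [672. 139. 149.]
  fin (np.int64(88), array([632.9, 138.7]), array([20.6, 40.6]), 89.92)
  pan rim (np.int64(401), array([ 512.6, -343.1]), array([218.4, 144.4]), 5.81)
```

View pics/crop1.png

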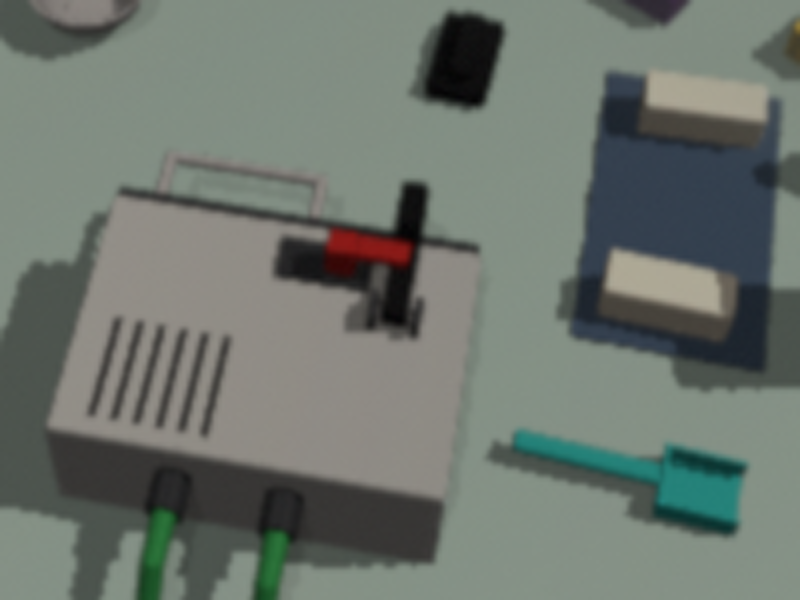

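```bash
cat >> h.py <<'E'
def yaw(R): return np.degrees(np.arctan2(R[1,0],R[0,0]))
def go(x,y,z,yw=None,base=None,step=40):
    """prints turn about tool z (rad) to do first, then the shift (mm, tool axes) and rows needed"""
    s=state(); R=np.array(s["orientation"]); p=np.array(s["ee_pos"]) if base is None else np.array(base[:3],float)
    y0=yaw(R) if base is None else base[3]
    t=0
    if yw is None: yw=y0
    t=-np.radians((yw-y0+180)%360-180)
    a=np.radians(yw); ex=np.array([np.cos(a),np.sin(a),0]); ey=np.array([np.sin(a),-np.cos(a),0])
    d=np.array([x,y,z])-p; v=np.array([d@ex,d@ey,-d[2]]); n=max(1,int(np.ceil(np.linalg.norm(v)/step)))
    print("turn %.3f in %d rows of %.4f; then shift mm %s = %d rows of %s m"%(t,np.ceil(abs(t)/.12),t/max(1,np.ceil(abs(t)/.12)),v.round(1),n,(v/n/1000).round(4)))
    return (x,y,z,yw)
E
python3 -c "
from h import *
print(cv2.__version__)
b=go(271.6,-562,290,88.5); go(650,70,290,88.5,b)"
```

```text
4.12.0
turn -1.095 in 10 rows of -0.1095; then shift mm [  0.8  -0.2 -58.7] = 2 rows of [ 0.0004 -0.0001 -0.0293] m
turn -0.000 in 0 rows of -0.0000; then shift mm [641.7 361.7  -0. ] = 19 rows of [ 0.0338  0.019  -0.    ] m
```

Emit:
{"method": "step_arm", "body": {"rows": [[[0,0,0,-0.006,-0.1095],[0,0,0,-0.006,-0.1095],[0,0,0,-0.006,-0.1095],[0,0,0,-0.006,-0.1095],[0,0,0,-0.006,-0.1095],[0,0,0,-0.006,-0.1095],[0,0,0,-0.006,-0.1095],[0,0,0,-0.006,-0.1095],[0,0,0,-0.006,-0.1095],[0,0,0,-0.005,-0.1095]]]}}

```text
clock: 2.03
ee_pos: [271.8, -562.9, 290.8]
orientation: [[0.021, 1.0, 0.0], [1.0, -0.021, -0.0], [-0.0, 0.0, -1.0]]
ft_force: [0.0, 0.2, -0.2]
grip_width: 85.4
gripper_force: 0.0
```

Emit:
{"method": "step_arm", "body": {"rows": [[[0,0.0338,0.019,0,0],[0,0.0338,0.019,0,0],[0,0.0338,0.019,0,0],[0,0.0338,0.019,0,0],[0,0.0338,0.019,0,0],[0,0.0338,0.019,0,0],[0,0.0338,0.019,0,0],[0,0.0338,0.019,0,0],[0,0.0338,0.019,0,0],[0,0.0338,0.019,0,0]]]}}

```text
clock: 2.87
ee_pos: [471.1, -228.1, 290.5]
orientation: [[0.026, 1.0, 0.0], [1.0, -0.026, -0.0], [-0.0, 0.0, -1.0]]
ft_force: [0.3, -0.2, 0.9]
grip_width: 85.5
gripper_force: 0.0
```

Emit:
{"method": "step_arm", "body": {"rows": [[[0,0.0338,0.019,0,0],[0,0.0338,0.019,0,0],[0,0.0338,0.019,0,0],[0,0.0338,0.019,0,0],[0,0.0338,0.019,0,0],[0,0.0338,0.019,0,0],[0,0.0338,0.019,0,0],[0,0.0338,0.019,0,0],[0,0.0338,0.019,0,0],[0,0,0,0,0],[0,0,0,0,0]]]}}

```text
clock: 3.78
ee_pos: [649.7, 71.9, 289.7]
orientation: [[0.022, 1.0, -0.0], [1.0, -0.022, -0.0], [-0.0, -0.0, -1.0]]
ft_force: [-0.4, -0.8, 0.6]
grip_width: 85.3
gripper_force: 0.0
```

```bash
cat > m3.py <<'E'
from h import *
import sys
c,im,dep=shot("wrist",sys.argv[1]); W=cloud(c,dep); np.savez("pics/wr.npz",W=W,im=im)
print(state()["ee_pos"].round(1),yaw(state()["orientation"]).round(2))
W=W.reshape(-1,3); C=im.reshape(-1,3).astype(int); ok=~np.isnan(W[:,0])
reg=lambda x0,x1,y0,y1,z0,z1: ok&(W[:,0]>x0)&(W[:,0]<x1)&(W[:,1]>y0)&(W[:,1]<y1)&(W[:,2]>z0)&(W[:,2]<z1)
def rect(m):
    if m.sum()<5: return None
    r=cv2.minAreaRect(W[m][:,:2].astype(np.float32)); return m.sum(),np.round(r[0],1),np.round(r[1],1),round(r[2],2)
red=(C[:,0]>90)&(C[:,1]<60)&(C[:,2]<60)
print("red",rect(red&reg(600,720,0,220,142,155)),W[red&ok].min(0),W[red&ok].max(0))
print("fin",rect(reg(600,670,110,170,155,170)))
print("top",rect(reg(560,860,-120,220,107,114)))
print("handle",rect(reg(540,585,-120,120,80,95)),rect(reg(540,578,-120,120,80,95)))
E
python3 m3.py w1.png
```

```text
[649.1  70.4 289.8] 88.61
red (np.int64(934), array([662.8, 110.8]), array([59.4, 18.4]), 89.03) [653.1723173   75.76382259 108.71458034] [671.67576186 140.58495123 146.93804388]
fin (np.int64(1067), array([631.8, 138.3]), array([20.5, 39.3]), 88.68)
top (np.int64(37569), array([725.2,  51.2]), array([278.9, 208.4]), 88.33)
handle (np.int64(912), array([576. ,   5.9]), array([127.8,  20.6]), 88.33) (np.int64(817), array([571. ,   6.1]), array([127.3,  13.7]), 89.9)
```

View pics/w1.png

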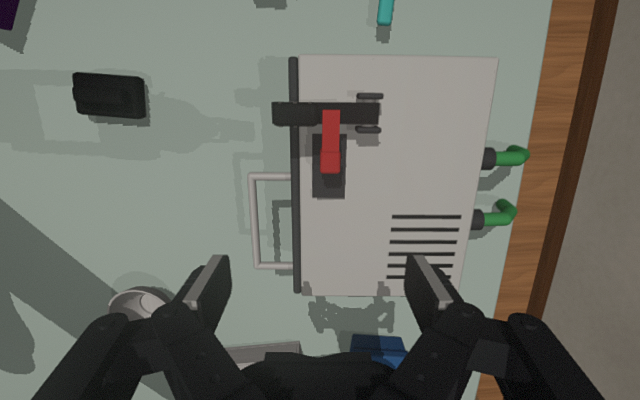

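Wrist view: the red tab block is at about (330,150) px, the latch fin at (290,112), the handle bar at (252,222). Going to the tab.

```bash
python3 -c "
from h import *
b=go(663,90,200); go(663,90,120,base=b)"
```

```text
turn -0.000 in 0 rows of -0.0000; then shift mm [19.9 13.5 89.8] = 3 rows of [0.0066 0.0045 0.0299] m
turn -0.000 in 0 rows of -0.0000; then shift mm [ 0.  0. 80.] = 2 rows of [0.   0.   0.04] m
```

Emit:
{"method": "step_arm", "body": {"rows": [[[0,0.0066,0.0045,0.03,0],[0,0.0066,0.0045,0.03,0],[0,0.0066,0.0045,0.03,0],[0,0,0,0.027,0],[0,0,0,0.027,0],[0,0,0,0.026,0],[0,0,0,0,0],[0,0,0,0,0]]]}}

```text
clock: 4.5
ee_pos: [661.9, 87.7, 119.2]
orientation: [[0.028, 1.0, -0.004], [1.0, -0.028, -0.0], [-0.0, -0.004, -1.0]]
ft_force: [-0.0, -1.3, 0.6]
grip_width: 85.5
gripper_force: 0.0
```

Emit:
{"method": "step_arm", "body": {"rows": [[[1,0,0,0,0],[1,0,0,0,0],[1,0,0,0,0],[1,0,0,0,0],[1,0,0,0,0],[1,0,0,0,0],[1,0,0,0,0],[1,0,0,0,0]]], "grip_force": 25}}

```text
clock: 5.17
ee_pos: [662.3, 89.3, 121.5]
orientation: [[0.026, 1.0, -0.002], [1.0, -0.026, -0.0], [-0.0, -0.002, -1.0]]
ft_force: [-3.8, 0.3, 5.9]
grip_width: 19.3
gripper_force: 29.0
```

Emit:
{"method": "step_arm", "body": {"rows": [[[1,-0.006,0,-0.001,0],[1,-0.006,0,0,0],[1,-0.006,0,0,0],[1,-0.005,0,0,0],[1,-0.002,0,0,0],[1,0,0,0,0],[1,0,0,0,0],[1,0,0,0,0]]]}}

```text
clock: 5.83
ee_pos: [661.6, 65.7, 121.5]
orientation: [[0.027, 1.0, -0.002], [1.0, -0.027, 0.003], [0.003, -0.002, -1.0]]
ft_force: [-4.5, 6.2, 5.1]
grip_width: 19.6
gripper_force: 28.8
```

Emit:
{"method": "step_arm", "body": {"rows": [[[0,0,0,0,0],[0,0,0,0,0],[0,0,0,0,0],[0,0,0,0,0],[0,0,0,-0.03,0],[0,0,0,-0.04,0],[0,0,0,-0.04,0],[0,0,0,-0.04,0],[0,0,0,-0.02,0],[0,0,0,0,0],[0,0,0,0,0]]]}}

```text
clock: 6.75
ee_pos: [663.7, 63.7, 293.2]
orientation: [[0.026, 1.0, 0.004], [1.0, -0.026, -0.001], [-0.001, 0.004, -1.0]]
ft_force: [-0.7, -0.3, -1.6]
grip_width: 85.3
gripper_force: 0.0
```

```bash
python3 m3.py w2.png
```

```text
[662.5  63.8 291.1] 88.49
red (np.int64(756), array([662.2,  88.2]), array([57.7, 17.9]), 88.83) [650.68536859  59.29205428 109.76786962] [671.08605721 117.68900864 146.49568283]
fin (np.int64(1093), array([632. , 138.4]), array([21.2, 39.7]), 88.36)
top (np.int64(38186), array([725.4,  51.3]), array([279.1, 208.7]), 88.51)
handle (np.int64(907), array([574.8,   6.5]), array([126.5,  20.2]), 89.51) (np.int64(818), array([571.5,   6.5]), array([126.5,  13.7]), 89.52)
```

Emit:
{"method": "step_arm", "body": {"rows": [[[0,0,0,0,0.121],[0,0,0,0,0.121],[0,0,0,0,0.121],[0,0,0,0,0.121],[0,0,0,0,0.121],[0,0,0,0,0.121],[0,0,0,0,0.121],[0,0,0,0,0.121],[0,0,0,0,0.121],[0,0,0,0,0.121],[0,0,0,0,0.121],[0,0,0,0,0.121]]]}}

```text
clock: 7.8
ee_pos: [661.5, 64.1, 288.1]
orientation: [[0.996, 0.087, -0.005], [0.087, -0.996, 0.0], [-0.005, -0.001, -1.0]]
ft_force: [0.7, 0.0, 0.5]
grip_width: 85.4
gripper_force: 0.0
```

Emit:
{"method": "step_arm", "body": {"rows": [[[0,0,0,0,0.118],[0,0,0,0,0],[0,0,0,0,0]]]}}

```text
clock: 8.05
ee_pos: [661.8, 64.1, 289.0]
orientation: [[1.0, -0.022, -0.004], [-0.022, -1.0, 0.0], [-0.004, -0.0, -1.0]]
ft_force: [-0.8, 0.8, -0.3]
grip_width: 85.6
gripper_force: 0.0
```

```bash
python3 -c "
from h import *
b=go(632,138.4,220,-1.5); go(632,138.4,130,base=b); print(yaw(state()['orientation']))"
```

```text
turn 0.004 in 1 rows of 0.0038; then shift mm [-31.7 -73.5  69. ] = 3 rows of [-0.0106 -0.0245  0.023 ] m
turn -0.000 in 0 rows of -0.0000; then shift mm [ 0.  0. 90.] = 3 rows of [0.   0.   0.03] m
-1.2832016118012002
```

Emit:
{"method": "step_arm", "body": {"rows": [[[0,-0.0106,-0.0245,0.023,0.004],[0,-0.0106,-0.0245,0.023,0],[0,-0.0106,-0.0245,0.023,0],[0,0,0,0.03,0],[0,0,0,0.03,0],[0,0,0,0.029,0],[0,0,0,0,0],[0,0,0,0,0]]]}}

```text
clock: 8.72
ee_pos: [631.3, 138.5, 131.1]
orientation: [[1.0, -0.027, -0.005], [-0.028, -1.0, -0.0], [-0.005, 0.0, -1.0]]
ft_force: [0.1, 0.1, 0.2]
grip_width: 85.4
gripper_force: 0.0
```

Emit:
{"method": "step_arm", "body": {"rows": [[[1,0,0,0,0],[1,0,0,0,0],[1,0,0,0,0],[1,0,0,0,0],[1,0,0,0,0],[1,0,0,0,0],[1,0,0,0,0],[1,0,0,0,0]]]}}

```text
clock: 9.38
ee_pos: [633.4, 137.8, 134.6]
orientation: [[1.0, -0.029, 0.001], [-0.029, -1.0, -0.001], [0.001, 0.001, -1.0]]
ft_force: [-1.2, -3.0, 5.7]
grip_width: 19.8
gripper_force: 31.3
```

Emit:
{"method": "step_arm", "body": {"rows": [[[1,0.0035,0,-0.0075,0],[1,0.0043,0,-0.0071,0],[1,0.005,0,-0.0066,0],[1,0.0058,0,-0.0059,0],[1,0.0063,0,-0.0054,0],[1,0.0069,0,-0.0045,0],[1,0.0074,0,-0.0038,0],[1,0.0078,0,-0.003,0],[1,0.008,0,-0.0021,0],[1,0.0082,0,-0.0012,0],[1,0.0081,0,-0.0003,0],[1,0,0,0,0]]]}}

```text
clock: 10.38
ee_pos: [704.4, 135.8, 181.3]
orientation: [[1.0, -0.029, -0.002], [-0.029, -1.0, -0.001], [-0.002, 0.001, -1.0]]
ft_force: [-2.1, -4.5, -2.1]
grip_width: 19.4
gripper_force: 27.4
```

Emit:
{"method": "step_arm", "body": {"rows": [[[1,0,0,0,0],[1,0,0,0,0],[1,0,0,0,0]]]}}

```text
clock: 10.63
ee_pos: [704.2, 135.8, 181.3]
orientation: [[1.0, -0.029, -0.001], [-0.029, -1.0, -0.001], [-0.001, 0.001, -1.0]]
ft_force: [-2.1, -4.6, -3.1]
grip_width: 19.3
gripper_force: 27.3
```

Emit:
{"method": "step_arm", "body": {"rows": [[[0,0,0,0,0],[0,0,0,0,0],[0,0,0,0,0],[0,0,0,-0.03,0],[0,0,0,-0.04,0],[0,0,0,-0.03,0],[0.45,0,0,0,-0.121],[0.45,0,0,0,-0.121],[0.45,0,0,0,-0.121],[0.45,0,0,0,-0.121],[0.45,0,0,0,-0.121],[0.45,0,0,0,-0.121]]]}}

```text
clock: 11.63
ee_pos: [704.8, 137.5, 281.8]
orientation: [[0.763, 0.647, 0.003], [0.647, -0.763, 0.001], [0.003, 0.001, -1.0]]
ft_force: [-0.3, -0.8, -0.4]
grip_width: 47.1
gripper_force: 0.0
```

Emit:
{"method": "step_arm", "body": {"rows": [[[0.45,0,0,0,-0.121],[0.45,0,0,0,-0.121],[0.45,0,0,0,-0.121],[0.45,0,0,0,-0.121],[0.45,0,0,0,-0.121],[0.45,0,0,0,-0.121],[0.45,0,0,0,-0.121],[0.45,0,0,0,0],[0.45,0,0,0,0],[0.45,0,0,0,0]]]}}

```text
clock: 12.47
ee_pos: [704.5, 136.9, 281.2]
orientation: [[0.029, 1.0, 0.001], [1.0, -0.029, 0.0], [0.001, 0.001, -1.0]]
ft_force: [0.2, -0.9, -0.1]
grip_width: 46.8
gripper_force: 0.0
```

```bash
python3 m3.py w3.png; python3 -c "
from h import *
b=go(569.5,6,180,88.5); go(569.5,6,67.5,base=b)"
```

```text
[704.4 136.8 281.1] 88.35
red (np.int64(509), array([662.4,  80.9]), array([18.4, 43.1]), 1.65) [648.89808031  59.40542512 111.53781288] [682.03136075 143.19381816 283.31914007]
fin None
top (np.int64(28602), array([725. ,  51.7]), array([277.6, 208.6]), 88.47)
handle (np.int64(569), array([572.5,  21.2]), array([100.3,  15.8]), 84.44) (np.int64(523), array([571.9,  20.8]), array([99.2, 10. ]), 88.44)
turn -0.003 in 1 rows of -0.0026; then shift mm [-134.3 -131.4  101.1] = 6 rows of [-0.0224 -0.0219  0.0168] m
turn -0.000 in 0 rows of -0.0000; then shift mm [  0.    0.  112.5] = 3 rows of [0.     0.     0.0375] m
```

View pics/w3.png

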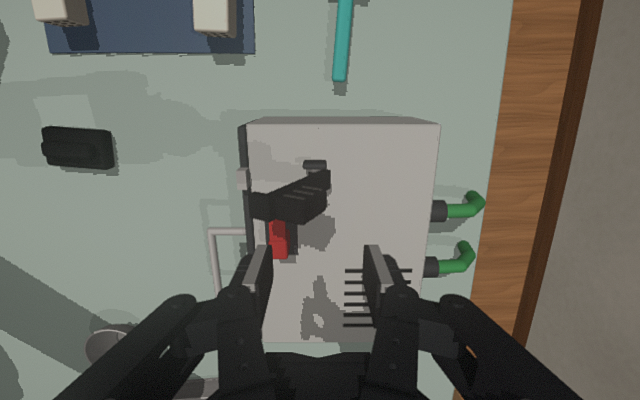

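The latch is raised: its fin stands over the hinge at about (300,200) px. The handle is at (215,260). Going to the handle.

Emit:
{"method": "step_arm", "body": {"rows": [[[0.45,-0.0224,-0.0218,0.0168,0],[0.45,-0.0224,-0.0218,0.0168,0],[0.45,-0.0224,-0.0218,0.0168,0],[0.45,-0.0224,-0.0218,0.0168,0],[0.45,-0.0224,-0.0218,0.0168,0],[0.45,-0.0224,-0.0218,0.0168,0],[0.45,0,0,0,0],[0.45,0,0,0.0375,0],[0.45,0,0,0.0375,0],[0.45,0,0,0.0375,0],[0.45,0,0,0,0],[0.45,0,0,0,0]]]}}

```text
clock: 13.52
ee_pos: [570.0, 5.8, 65.9]
orientation: [[0.028, 1.0, -0.002], [1.0, -0.028, 0.001], [0.001, -0.002, -1.0]]
ft_force: [0.5, -0.2, 0.4]
grip_width: 47.0
gripper_force: 0.0
```

Emit:
{"method": "step_arm", "body": {"rows": [[[1,0,0,0,0],[1,0,0,0,0],[1,0,0,0,0],[1,0,0,0,0],[1,0,0,0,0],[1,0,0,0,0],[1,0,0,0,0]]], "grip_force": 40}}

```text
clock: 14.1
ee_pos: [569.8, 5.8, 68.4]
orientation: [[0.027, 1.0, 0.0], [1.0, -0.027, -0.0], [-0.0, 0.0, -1.0]]
ft_force: [-2.3, 0.3, 6.2]
grip_width: 8.4
gripper_force: 39.3
```

Emit:
{"method": "step_arm", "body": {"rows": [[[1,0,-0.013,0,0],[1,0,-0.0135,0,0],[1,0,-0.0135,0,0],[1,0,-0.0135,0,0],[1,0,-0.0135,0,0],[1,0,-0.0135,0,0],[1,0,-0.0135,0,0],[1,0,-0.0135,0,0],[1,0,-0.0135,0,0],[1,0,-0.0135,0,0],[1,0,0,0,0],[1,0,0,0,0]]]}}

```text
clock: 15.1
ee_pos: [435.0, 9.5, 68.4]
orientation: [[0.027, 1.0, 0.001], [1.0, -0.027, -0.0], [-0.0, 0.001, -1.0]]
ft_force: [-2.3, 1.1, 9.6]
grip_width: 8.1
gripper_force: 40.9
```

Emit:
{"method": "step_arm", "body": {"rows": [[[1,0,-0.001,0,0],[1,0,0,0,0],[1,0,0,0,0]]]}}

```text
clock: 15.35
ee_pos: [435.0, 9.5, 68.4]
orientation: [[0.027, 1.0, 0.002], [1.0, -0.027, -0.0], [-0.0, 0.002, -1.0]]
ft_force: [-0.9, 1.9, 8.6]
grip_width: 8.5
gripper_force: 40.8
```

Emit:
{"method": "step_arm", "body": {"rows": [[[0.4,0,0,0,0],[0.4,0,0,0,0],[0.4,0,0,0,0],[0.4,0,0,0,0],[0.4,0,0,-0.035,0],[0.4,0,0,-0.04,0],[0.4,0,0,-0.04,0],[0,0,0,-0.04,0.121],[0,0,0,-0.04,0.121],[0,0,0,-0.04,0.121],[0,0,0,-0.03,0.121],[0,0,0,0,0.121]]]}}

```text
clock: 16.35
ee_pos: [438.0, 8.6, 338.9]
orientation: [[0.595, 0.803, 0.014], [0.803, -0.595, -0.003], [0.006, 0.013, -1.0]]
ft_force: [0.4, 0.0, 0.2]
grip_width: 85.5
gripper_force: 0.0
```

Emit:
{"method": "step_arm", "body": {"rows": [[[0,0,0,0,0.121],[0,0,0,0,0.121],[0,0,0,0,0.121],[0,0,0,0,0.121],[0,0,0,0,0.121],[0,0,0,0,0.121],[0,0,0,0,0.121],[0,0,0,0,0.119],[0,0.022,-0.022,0,0],[0,0.022,-0.022,0,0],[0,0,0,0,0],[0,0,0,0,0]]]}}

```text
clock: 17.35
ee_pos: [479.9, 52.7, 331.8]
orientation: [[1.0, -0.025, -0.001], [-0.025, -1.0, -0.0], [-0.001, 0.0, -1.0]]
ft_force: [-1.0, -0.2, -0.2]
grip_width: 85.0
gripper_force: 0.0
```

```bash
cat > m4.py <<'E'
from h import *
import sys
c,im,dep=shot("wrist",sys.argv[1]); W=cloud(c,dep); np.savez("pics/wr.npz",W=W,im=im)
print(state()["ee_pos"].round(1),yaw(state()["orientation"]).round(2))
for t in("spent0","fresh0","drawer_in","tab_grip","latch_grip"):
    for o in spotter.silhouettes(t,"wrist")[:4]:
        P=W[o["mask"]];P=P[~np.isnan(P[:,0])]
        if len(P)<20: continue
        z=np.percentile(P[:,2],80); Q=P[abs(P[:,2]-z)<5]; r=cv2.minAreaRect(Q[:,:2].astype(np.float32))
        print(t,round(o["p"],2),[int(v) for v in o["rect"]],"z",z.round(1),np.round(r[0],1),np.round(r[1],1),round(r[2],1),im[o["mask"]].mean(0).round())
E
python3 m4.py w4.png
```

```text
[479.   52.3 331.7] -1.49
spent0 0.82 [231, 56, 277, 139] z 64.9 [558.4 134.5] [99.7 40.6] 1.0 [110.  85.  63.]
fresh0 0.71 [46, 233, 102, 294] z 38.6 [288.5 480.4] [ 40.4 102.1] 51.7 [161. 147.  85.]
fresh0 0.71 [146, 259, 186, 295] z 38.5 [269.4 317.7] [57.2 40.7] 59.5 [ 96.  68. 108.]
fresh0 0.57 [85, 188, 164, 222] z 42.6 [405.6 363.6] [101.8  39.1] 89.6 [169. 170. 159.]
drawer_in 0.64 [202, 42, 423, 197] z 56.1 [559.7  55.2] [272.8 131.3] 88.4 [66. 66. 65.]
tab_grip 0.66 [62, 47, 181, 223] z 3.1 [498.9 354.1] [153.8 271.6] 86.9 [ 89. 100. 112.]
latch_grip 0.15 [59, 45, 182, 226] z 3.1 [497.8 354.6] [154.6 274.3] 86.9 [ 89. 101. 112.]
```

View pics/w4.png

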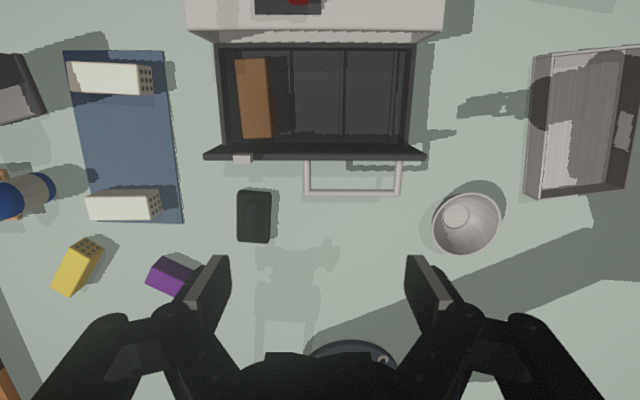

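One brown spent block is visible, in the left lane at (254,97) px; the other lanes are empty. Next I fix the drawer centre from the depth profile, and refresh the spent and fresh poses.

```bash
python3 - <<'E'
from h import *
d=np.load("pics/wr.npz"); W=d["W"].reshape(-1,3); W=W[~np.isnan(W[:,0])]
a=np.radians(-1.5); o=np.array([555,55.3]); X=(W[:,:2]-o)@np.array([[np.cos(a),-np.sin(a)],[np.sin(a),np.cos(a)]]); z=W[:,2]
m=(abs(X[:,1]+10)<20)
for b in range(-90,90,4):
    k=m&(X[:,0]>=b)&(X[:,0]<b+4)
    if k.sum(): print(b,np.percentile(z[k],[10,50,90]).round(), end=" | ")
print("\ny")
m=(abs(X[:,0]-45)<12)
for b in range(-140,140,4):
    k=m&(X[:,1]>=b)&(X[:,1]<b+4)
    if k.sum(): print(b,np.percentile(z[k],[10,50,90]).round(), end=" | ")
b=go(558.5,134.5,140,-1.0); go(558.5,134.5,35,base=b)
E
```

```text
-90 [86. 88. 89.] | -86 [86. 88. 89.] | -82 [86. 88. 89.] | -78 [87. 88. 88.] | -70 [105. 106. 107.] | -66 [405. 412. 417.] | -62 [ 28.  93. 418.] | -58 [412. 420. 424.] | -54 [ 24.  25. 425.] | -50 [23. 24. 26.] | -46 [24. 25. 26.] | -42 [23. 25. 25.] | -38 [23. 25. 26.] | -34 [23. 25. 25.] | -30 [23. 24. 26.] | -26 [23. 24. 25.] | -22 [23. 24. 26.] | -18 [23. 24. 25.] | -14 [24. 25. 26.] | -10 [23. 25. 26.] | -6 [24. 24. 25.] | -2 [23. 24. 25.] | 2 [23. 24. 25.] | 6 [23. 24. 26.] | 10 [23. 24. 25.] | 14 [23. 24. 26.] | 18 [23. 24. 25.] | 22 [23. 24. 25.] | 26 [23. 24. 25.] | 30 [23. 24. 25.] | 34 [23. 24. 26.] | 38 [23. 24. 25.] | 42 [23. 25. 26.] | 46 [23. 25. 26.] | 50 [24. 25. 26.] | 54 [23. 24. 25.] | 58 [24. 25. 26.] | 62 [24. 43. 55.] | 66 [53. 54. 55.] | 74 [ 11. 107. 109.] | 78 [ 10. 108. 109.] | 82 [ 10. 108. 109.] | 86 [ 10. 108. 110.] | 
y
-128 [53. 54. 55.] | -124 [25. 42. 54.] | -120 [24. 24. 26.] | -116 [23. 25. 26.] | -112 [24. 29. 31.] | -108 [24. 29. 31.] | -104 [23. 25. 26.] | -100 [23. 25. 26.] | -96 [24. 25. 25.] | -92 [23. 25. 26.] | -88 [24. 25. 25.] | -84 [24
[... 549 characters left out ...]
25. 26.] | 32 [24. 25. 31.] | 36 [25. 30. 31.] | 40 [23. 25. 26.] | 44 [23. 24. 26.] | 48 [23. 25. 26.] | 52 [23. 24. 26.] | 56 [24. 25. 26.] | 60 [24. 48. 64.] | 64 [25. 64. 65.] | 68 [62. 64. 65.] | 72 [62. 64. 65.] | 76 [63. 64. 66.] | 80 [62. 64. 65.] | 84 [44. 64. 65.] | 88 [62. 64. 65.] | 92 [26. 64. 66.] | 96 [61. 63. 65.] | 100 [24. 25. 61.] | 104 [24. 29. 31.] | 108 [26. 30. 31.] | 112 [24. 24. 25.] | 116 [23. 24. 25.] | 120 [25. 39. 54.] | 124 [53. 54. 55.] | 128 [53. 54. 55.] | turn -0.011 in 1 rows of -0.0107; then shift mm [ 78.1 -84.2 192.5] = 6 rows of [ 0.013  -0.014   0.0321] m
turn -0.000 in 0 rows of -0.0000; then shift mm [  0.   0. 105.] = 3 rows of [0.    0.    0.035] m
```

Emit:
{"method": "step_arm", "body": {"rows": [[[0.37,0.013,-0.0136,0.032,-0.01],[0.37,0.013,-0.0136,0.032,0],[0.37,0.013,-0.0136,0.032,0],[0.37,0.013,-0.0136,0.032,0],[0.37,0.013,-0.0136,0.032,0],[0.37,0.013,-0.0136,0.032,0],[0.37,0,0,0,0],[0.37,0,0,0,0],[0.37,0,0,0,0]]]}}

```text
clock: 18.4
ee_pos: [559.1, 131.7, 141.3]
orientation: [[1.0, -0.017, 0.001], [-0.017, -1.0, -0.0], [0.001, 0.0, -1.0]]
ft_force: [-1.0, 0.2, -0.3]
grip_width: 53.7
gripper_force: 0.0
```

```bash
python3 m4.py w5.png; python3 -c "
from h import *
print(state()['grip_width']);go(558.5,131.5,44)"
```

```text
[559.6 131.6 142.3] -1.02
spent0 0.98 [284, 135, 343, 266] z 64.9 [558.6 134.2] [99.4 40.2] 1.0 [136. 105.  76.]
fresh0 0.96 [22, 356, 77, 399] z 37.6 [318.8 462.7] [31.3 33.7] 53.3 [142. 129.  80.]
fresh0 0.72 [5, 128, 148, 188] z 42.7 [593.6 340.3] [101.3  40.7] 85.0 [200. 199. 188.]
fresh0 0.71 [166, 388, 197, 398] z 11.1 [287.5 310.6] [27.5  4.4] 58.3 [63. 43. 71.]
fresh0 0.66 [44, 304, 149, 358] z 42.4 [406.6 370.9] [86.1 40.8] 89.0 [177. 173. 161.]
drawer_in 0.67 [252, 113, 606, 357] z 67.9 [542.8  46.4] [256.5  98.5] 88.2 [63. 62. 62.]
tab_grip 0.63 [344, 14, 493, 70] z 144.0 [662.4  88. ] [59.6 20.4] 89.5 [179.  64.  61.]
tab_grip 0.59 [546, 315, 640, 400] z 37.6 [ 367.2 -177. ] [110.7  91.7] 45.9 [111. 107. 104.]
latch_grip 0.89 [244, 0, 330, 60] z 202.8 [656.7 137.9] [20.1 12.1] 88.3 [61. 58. 56.]
54.029545411134826
turn -0.000 in 0 rows of -0.0000; then shift mm [-1.1  0.4 98.4] = 3 rows of [-0.0004  0.0001  0.0328] m
```

Emit:
{"method": "step_arm", "body": {"rows": [[[0.37,0,0,0.033,-0.015],[0.37,0,0,0.033,-0.015],[0.37,0,0,0.032,0],[0.37,0,0,0,0],[1,0,0,0,0],[1,0,0,0,0],[1,0,0,0,0],[1,0,0,0,0],[1,0,0,0,0]]], "grip_force": 50}}

```text
clock: 19.45
ee_pos: [560.1, 132.3, 44.1]
orientation: [[1.0, 0.013, 0.003], [0.013, -1.0, 0.0], [0.003, -0.0, -1.0]]
ft_force: [0.7, -0.4, -1.0]
grip_width: 38.8
gripper_force: 55.3
```

```bash
python3 -c "
from h import *
s=state();print(s['ee_pos'],s['grip_width'],s['ft_force'],s['gripper_force'],yaw(s['orientation']))
# pan: centre, yaw 5.7; block along pan y, close along pan x, tool x at yaw 95.7 or -84.3
b=(s['ee_pos'][0],s['ee_pos'][1],190,yaw(s['orientation']))
b=go(514,-343.5,190,b[3],b)
b=go(514,-343.5,190,-84.3,b)
b=go(514,-343.5,60,-84.3,b)"
```

```text
[560.13652602 132.34378594  44.14988294] 38.84889169311724 [ 0.66722122 -0.41709842 -1.04987681] 55.329837799072266 0.7382446202085405
turn -0.000 in 0 rows of -0.0000; then shift mm [-52.3 475.2  -0. ] = 12 rows of [-0.0044  0.0396 -0.    ] m
turn 1.484 in 13 rows of 0.1142; then shift mm [ 0.  0. -0.] = 1 rows of [ 0.  0. -0.] m
turn -0.000 in 0 rows of -0.0000; then shift mm [  0.   0. 130.] = 4 rows of [0.     0.     0.0325] m
```

Emit:
{"method": "step_arm", "body": {"rows": [[[1,0,0,-0.025,0],[1,0,0,-0.035,0],[1,0,0,-0.035,0],[1,0,0,-0.035,0],[1,0,0,-0.02,0],[1,0,0,0,0],[1,0,0,0,0]]]}}

```text
clock: 20.03
ee_pos: [559.8, 132.4, 194.4]
orientation: [[1.0, 0.013, 0.004], [0.013, -1.0, 0.0], [0.004, -0.0, -1.0]]
ft_force: [-0.1, 0.2, -1.2]
grip_width: 38.9
gripper_force: 55.5
```

Emit:
{"method": "step_arm", "body": {"rows": [[[1,-0.0044,0.0396,0,0],[1,-0.0044,0.0396,0,0],[1,-0.0044,0.0396,0,0],[1,-0.0044,0.0396,0,0],[1,-0.0044,0.0396,0,0],[1,-0.0044,0.0396,0,0],[1,-0.0044,0.0396,0,0],[1,-0.0044,0.0396,0,0],[1,-0.0044,0.0396,0,0],[1,-0.0044,0.0396,0,0],[1,-0.0044,0.0396,0,0],[1,-0.0044,0.0396,0,0]]]}}

```text
clock: 21.03
ee_pos: [510.6, -344.4, 190.1]
orientation: [[1.0, 0.012, -0.003], [0.012, -1.0, 0.003], [-0.003, -0.003, -1.0]]
ft_force: [0.0, -0.4, -0.6]
grip_width: 39.0
gripper_force: 55.4
```

Emit:
{"method": "step_arm", "body": {"rows": [[[1,0,0,0,0.12],[1,0,0,0,0.12],[1,0,0,0,0.12],[1,0,0,0,0.12],[1,0,0,0,0.12],[1,0,0,0,0.12],[1,0,0,0,0.12],[1,0,0,0,0.12],[1,0,0,0,0.12],[1,0,0,0,0.12],[1,0,0,0,0.12],[1,0,0,0,0.12]]]}}

```text
clock: 22.03
ee_pos: [511.1, -342.4, 190.0]
orientation: [[0.137, -0.991, -0.004], [-0.991, -0.137, 0.003], [-0.004, 0.003, -1.0]]
ft_force: [-0.4, -0.5, -1.3]
grip_width: 38.7
gripper_force: 55.3
```

Emit:
{"method": "step_arm", "body": {"rows": [[[1,0,0,0,0.044],[1,0,0,0,0],[1,0,0,0,0],[1,0,0,0,0]]]}}

```text
clock: 22.37
ee_pos: [511.8, -343.0, 191.2]
orientation: [[0.101, -0.995, -0.002], [-0.995, -0.101, 0.002], [-0.002, 0.002, -1.0]]
ft_force: [0.6, 0.7, -0.9]
grip_width: 38.9
gripper_force: 55.3
```

```bash
python3 m4.py w6.png;  python3 -c "
from h import *
c,im,dep=shot('wrist');W=cloud(c,dep).reshape(-1,3)
m=(W[:,2]>34)&(W[:,2]<46)&(W[:,0]>370)&(W[:,0]<660)&(W[:,1]<-250)&(W[:,1]>-440)
print(cv2.minAreaRect(W[m][:,:2].astype(np.float32)))
print(state()['grip_width']);go(514,-343.5,26,-84.3)"
```

```text
[ 512.  -343.2  191.5] -84.24
spent0 0.65 [268, 159, 367, 357] z 213.3 [ 512.5 -344.6] [40.5 94.7] 5.5 [109.  85.  64.]
spent0 0.51 [38, 105, 159, 251] z 48.8 [ 740.5 -316.2] [129.9  90.8] 83.5 [ 67.  99. 133.]
drawer_in 0.67 [208, 360, 223, 395] z 54.2 [617.8 -66.3] [29.8 14.1] 52.8 [45. 45. 45.]
latch_grip 0.23 [203, 103, 434, 244] z 21.1 [ 512. -343.] [206.1 134.6] 5.8 [157. 153. 149.]
((512.5107421875, -344.13494873046875), (212.41688537597656, 142.44064331054688), 5.819873809814453)
38.812414293841734
turn 0.000 in 1 rows of 0.0003; then shift mm [ 1.000e-01 -1.600e+00  1.665e+02] = 5 rows of [ 0.     -0.0003  0.0333] m
```

View pics/w6.png

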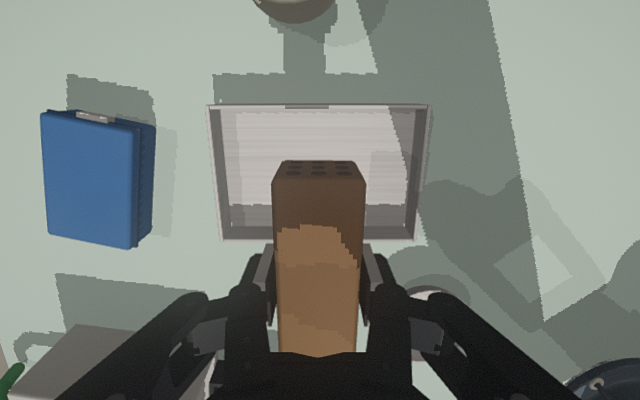

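The brown block hangs level over the pan centre (pan at (320,170) px). Lowering it now.

Emit:
{"method": "step_arm", "body": {"rows": [[[1,0,0,0.033,0],[1,0,0,0.033,0],[1,0,0,0.033,0],[1,0,0,0.033,0],[1,0,0,0.02,0],[1,0,0,0.011,0],[1,0,0,0,0],[1,0,0,0,0]]]}}

```text
clock: 23.38
ee_pos: [512.7, -343.9, 29.6]
orientation: [[0.099, -0.995, 0.0], [-0.995, -0.099, -0.0], [0.0, -0.0, -1.0]]
ft_force: [-0.6, -0.4, -1.3]
grip_width: 38.8
gripper_force: 55.5
```

Emit:
{"method": "step_arm", "body": {"rows": [[[1,0,0,0.003,0],[0.3,0,0,0,0],[0.3,0,0,0,0],[0.3,0,0,0,0],[0.3,0,0,0,0],[0.3,0,0,-0.03,0],[0.3,0,0,-0.04,0],[0,0,0,-0.04,0],[0,0,0,-0.04,0],[0,0,0,-0.04,0],[0,0,0,0,0],[0,0,0,0,0]]]}}

```text
clock: 24.38
ee_pos: [513.8, -344.8, 220.2]
orientation: [[0.1, -0.995, 0.006], [-0.995, -0.1, -0.006], [0.006, -0.005, -1.0]]
ft_force: [-0.2, -0.1, -0.7]
grip_width: 85.5
gripper_force: 0.0
```

```bash
python3 m4.py w7.png;  python3 -c "
from h import *
s=state();b=(*s['ee_pos'],yaw(s['orientation']))
b=go(500,200,215,b[3],b);b=go(500,200,215,-1.5,b)"
```

```text
[ 512.5 -343.6  217.7] -84.29
spent0 0.87 [298, 127, 342, 217] z 43.0 [ 513.2 -342.6] [ 40.  100.2] 4.7 [117.  93.  72.]
drawer_in 0.8 [223, 347, 321, 365] z 39.8 [587.5 -73.8] [ 2.8 42. ] 87.7 [34. 37. 35.]
turn -0.000 in 0 rows of -0.0000; then shift mm [-541.3  -42.4   -0.6] = 14 rows of [-0.0387 -0.003  -0.    ] m
turn -1.445 in 13 rows of -0.1112; then shift mm [ 0.  0. -0.] = 1 rows of [ 0.  0. -0.] m
```

Emit:
{"method": "step_arm", "body": {"rows": [[[0,0,0,-0.003,-0.121],[0,0,0,-0.003,-0.121],[0,0,0,-0.003,-0.121],[0,0,0,-0.003,-0.121],[0,0,0,-0.003,-0.121],[0,0,0,-0.003,-0.121],[0,0,0,-0.003,-0.121],[0,0,0,-0.003,-0.121],[0,0,0,-0.003,-0.121],[0,0,0,-0.003,-0.121],[0,0,0,-0.003,-0.121],[0,0,0,-0.003,-0.121]]]}}

```text
clock: 25.68
ee_pos: [512.0, -343.2, 251.0]
orientation: [[1.0, -0.013, -0.002], [-0.013, -1.0, 0.002], [-0.002, -0.002, -1.0]]
ft_force: [-0.3, 0.5, 0.1]
grip_width: 85.5
gripper_force: 0.0
```

Emit:
{"method": "step_arm", "body": {"rows": [[[0,0,0,0,-0.121],[0,0,0,0,-0.121],[0,0,0,0,-0.121],[0,0,0,0,-0.121],[0,0,0,0,-0.121],[0,0,0,0,-0.121],[0,0,0,0,-0.121],[0,0,0,0,-0.121],[0,0,0,0,-0.121],[0,0,0,0,-0.121],[0,0,0,0,-0.121],[0,0,0,0,-0.121]]]}}

```text
clock: 26.68
ee_pos: [512.0, -343.2, 250.9]
orientation: [[0.132, 0.991, -0.002], [0.991, -0.132, 0.002], [0.002, -0.002, -1.0]]
ft_force: [0.8, -0.9, 0.5]
grip_width: 85.5
gripper_force: 0.0
```

Emit:
{"method": "step_arm", "body": {"rows": [[[0,0,0,0,-0.105],[0,0.04,0,0,0],[0,0.04,0,0,0],[0,0.04,0,0,0],[0,0.04,0,0,0],[0,0.04,0,0,0],[0,0.04,0,0,0],[0,0.04,0,0,0],[0,0.04,0,0,0],[0,0.04,0,0,0],[0,0.04,0,0,0],[0,0.04,0,0,0]]]}}

```text
clock: 27.68
ee_pos: [526.2, 98.1, 251.3]
orientation: [[0.033, 0.999, -0.002], [0.999, -0.033, 0.0], [-0.0, -0.002, -1.0]]
ft_force: [1.1, 0.3, 0.3]
grip_width: 85.2
gripper_force: 0.0
```

Emit:
{"method": "step_arm", "body": {"rows": [[[0,0.04,0,0,0],[0,0.04,0,0,0],[0,0.04,0,0,0],[0,0.03,0,0,0],[0,0,0,0,0],[0,0,0,0,0],[0,0,0,0,0]]]}}

```text
clock: 28.27
ee_pos: [531.3, 245.6, 251.3]
orientation: [[0.032, 0.999, -0.002], [0.999, -0.032, -0.001], [-0.001, -0.002, -1.0]]
ft_force: [-0.1, -1.1, -0.3]
grip_width: 85.3
gripper_force: 0.0
```

```bash
python3 m4.py w8.png
```

```text
[531.5 245.1 251.6] 88.07
fresh0 0.94 [59, 81, 129, 170] z 38.7 [259.6 301.8] [100.5  41.2] 58.2 [ 91.  58. 103.]
fresh0 0.82 [198, 0, 255, 89] z 42.9 [437.9 380.8] [41.5 87.7] 0.1 [182. 181. 168.]
fresh0 0.82 [349, 26, 395, 127] z 43.0 [593.6 341.7] [100.2  40.4] 85.3 [186. 185. 172.]
drawer_in 0.93 [244, 204, 397, 364] z 53.6 [557.2  74.5] [238.5 138.1] 88.6 [57. 58. 57.]
drawer_in 0.65 [168, 204, 240, 247] z 32.9 [373.8 163.2] [21.9 69.1] 84.3 [60. 63. 59.]
tab_grip 0.21 [240, 203, 401, 362] z 53.9 [557.2  74.4] [238.4 138.4] 88.6 [57. 58. 57.]
latch_grip 0.91 [473, 276, 517, 321] z 179.6 [686.2 146.9] [25.2  9.2] 15.0 [43. 42. 40.]
latch_grip 0.16 [240, 193, 606, 400] z 108.5 [658.   69.6] [249.1 345.5] 88.2 [108. 108. 103.]
```

Block B has been knocked from (406,362) to about (438,385). Taking block A at (594,341) first.

```bash
python3 -c "
from h import *
b=go(593.6,341.5,130,85.3); b=go(593.6,341.5,23,base=b)"
```

```text
turn 0.047 in 1 rows of 0.0472; then shift mm [101.3  53.4 122.5] = 5 rows of [0.0203 0.0107 0.0245] m
turn -0.000 in 0 rows of -0.0000; then shift mm [  0.   0. 107.] = 3 rows of [0.     0.     0.0357] m
```

Emit:
{"method": "step_arm", "body": {"rows": [[[0.2,0,0,0,0.047],[0.2,0.0203,0.0107,0.0245,0],[0.2,0.0203,0.0107,0.0245,0],[0.2,0.0203,0.0107,0.0245,0],[0.2,0.0203,0.0107,0.0245,0],[0.2,0.0203,0.0107,0.0245,0],[0.2,0,0,0.035,0],[0.2,0,0,0.035,0],[0.2,0,0,0.027,0],[0.2,0,0,0.01,0],[0.2,0,0,0,0],[0.2,0,0,0,0]]]}}

```text
clock: 29.57
ee_pos: [593.9, 342.7, 23.4]
orientation: [[0.081, 0.997, 0.0], [0.997, -0.081, 0.0], [0.0, 0.0, -1.0]]
ft_force: [0.5, 0.1, 0.8]
grip_width: 68.2
gripper_force: 0.0
```

Emit:
{"method": "step_arm", "body": {"rows": [[[1,0,0,0,0],[1,0,0,0,0],[1,0,0,0,0],[1,0,0,0,0],[1,0,0,0,0],[1,0,0,-0.03,0],[1,0,0,-0.035,0],[1,0,0,-0.035,0],[1,0,0,-0.035,0],[1,0,0,-0.035,0],[1,0,0,0,0],[1,0,0,0,0]]], "grip_force": 50}}

```text
clock: 30.57
ee_pos: [594.7, 343.7, 196.7]
orientation: [[0.08, 0.997, 0.007], [0.997, -0.08, 0.002], [0.003, 0.006, -1.0]]
ft_force: [-0.4, -0.5, -2.1]
grip_width: 39.0
gripper_force: 52.1
```

```bash
python3 -c "
from h import *
s=state();print(s['grip_width'],yaw(s['orientation']))
b=go(557.9,127.3,s['ee_pos'][2]); b=go(557.9,127.3,s['ee_pos'][2],-1.5,b);b=go(557.9,127.3,46,-1.5,b)"
```

```text
38.956421228697764 85.42407637564894
turn -0.000 in 0 rows of -0.0000; then shift mm [-218.6  -19.5   -0. ] = 6 rows of [-0.0364 -0.0032 -0.    ] m
turn 1.517 in 13 rows of 0.1167; then shift mm [ 0.  0. -0.] = 1 rows of [ 0.  0. -0.] m
turn -0.000 in 0 rows of -0.0000; then shift mm [  0.    0.  150.7] = 4 rows of [0.     0.     0.0377] m
```

Emit:
{"method": "step_arm", "body": {"rows": [[[1,-0.0364,-0.0032,0,0],[1,-0.0364,-0.0032,0,0],[1,-0.0364,-0.0032,0,0],[1,-0.0364,-0.0032,0,0],[1,-0.0364,-0.0032,0,0],[1,-0.0364,-0.0032,0,0],[1,0,0,0,0.1167],[1,0,0,0,0.1167],[1,0,0,0,0.1167],[1,0,0,0,0.1167],[1,0,0,0,0.1167],[1,0,0,0,0.1167]]]}}

```text
clock: 31.57
ee_pos: [555.0, 126.6, 191.0]
orientation: [[0.708, 0.706, -0.004], [0.706, -0.708, -0.0], [-0.003, -0.003, -1.0]]
ft_force: [0.5, -0.0, -1.3]
grip_width: 38.9
gripper_force: 51.8
```

Emit:
{"method": "step_arm", "body": {"rows": [[[1,0,0,0,0.1167],[1,0,0,0,0.1167],[1,0,0,0,0.1167],[1,0,0,0,0.1167],[1,0,0,0,0.1167],[1,0,0,0,0.1167],[1,0,0,0,0.1167],[1,0,0,0,0],[1,0,0,0,0],[1,0,0,0,0]]]}}

```text
clock: 32.4
ee_pos: [555.9, 126.8, 192.0]
orientation: [[1.0, -0.024, -0.002], [-0.024, -1.0, -0.0], [-0.002, 0.0, -1.0]]
ft_force: [-0.3, 0.0, -1.7]
grip_width: 39.0
gripper_force: 51.9
```

```bash
python3 m4.py w9.png; python3 -c "
from h import *
print(state()['grip_width'])
b=go(557.9,127.3,46,-1.5)"
```

```text
[556.1 126.8 192.2] -1.4
fresh0 0.85 [39, 331, 99, 397] z 38.5 [289.9 480.4] [40.1 99.9] 51.1 [183. 166.  95.]
fresh0 0.62 [48, 253, 157, 300] z 42.6 [438.5 387. ] [ 39.8 101. ] 0.4 [186. 184. 171.]
fresh0 0.61 [273, 160, 363, 358] z 209.0 [555.6 127.5] [40.2 96.9] 88.5 [203. 197. 183.]
fresh0 0.61 [178, 364, 222, 397] z 38.3 [258.2 297.5] [33.9 41.3] 51.7 [ 88.  50. 101.]
drawer_in 0.88 [242, 105, 554, 311] z 55.2 [559.6  55.6] [274.  131.7] 88.5 [71. 70. 69.]
tab_grip 0.9 [329, 29, 434, 73] z 144.1 [662.6  87.6] [59.7 19.8] 89.0 [179.  68.  64.]
latch_grip 0.66 [254, 0, 313, 65] z 205.3 [662.7 138. ] [20.  20.6] 87.7 [61. 58. 57.]
38.539550036859
turn 0.000 in 1 rows of 0.0004; then shift mm [  1.2  -0.5 146.9] = 4 rows of [ 0.0003 -0.0001  0.0367] m
```

Emit:
{"method": "step_arm", "body": {"rows": [[[1,0.0005,0,0.037,0],[1,0.0005,0,0.036,0],[1,0.0005,0,0.034,0],[1,0,0,0.022,0],[1,0,0,0.012,0],[1,0,0,0.003,0],[1,0,0,0,0],[1,0,0,0,0]]]}}

```text
clock: 33.37
ee_pos: [559.1, 126.9, 49.6]
orientation: [[1.0, -0.026, 0.002], [-0.026, -1.0, 0.0], [0.002, -0.0, -1.0]]
ft_force: [-0.6, -0.2, -1.3]
grip_width: 38.9
gripper_force: 51.9
```

Emit:
{"method": "step_arm", "body": {"rows": [[[1,0,0,0.002,0],[0.35,0,0,0,0],[0.35,0,0,0,0],[0.35,0,0,0,0],[0.35,0,0,0,0],[0.35,0,0,-0.03,0],[0.35,0,0,-0.04,0],[0.35,0,0,-0.04,0],[0.2,0,0,-0.04,0],[0.2,0,0,0,0],[0.2,0,0,0,0]]]}}

```text
clock: 34.28
ee_pos: [560.1, 126.9, 200.1]
orientation: [[1.0, -0.026, 0.007], [-0.026, -1.0, 0.0], [0.007, -0.0, -1.0]]
ft_force: [-0.1, -0.6, -0.9]
grip_width: 68.5
gripper_force: 0.0
```

```bash
python3 m4.py w10.png; python3 -c "
from h import *
b=go(470,240,195,None);b=go(470,240,195,89.9,b)
b=go(438.3,387,150,89.9,b)"
```

```text
[558.4 126.8 197.9] -1.5
spent0 0.54 [294, 130, 341, 240] z 65.0 [557.6 127.6] [40.  99.3] 88.4 [226. 223. 209.]
fresh0 0.79 [296, 133, 340, 238] z 65.0 [557.6 127.7] [40.1 99.3] 88.3 [229. 226. 212.]
fresh0 0.72 [157, 359, 202, 399] z 38.6 [269.8 318.4] [59.1 40.8] 58.2 [110.  63. 126.]
fresh0 0.63 [40, 328, 98, 392] z 38.5 [297.9 490.4] [ 23.8 101.9] 44.8 [178. 163. 100.]
drawer_in 0.56 [247, 110, 545, 310] z 72.5 [496.2  57.7] [271.5   3.1] 88.4 [76. 76. 73.]
tab_grip 0.68 [329, 40, 429, 80] z 144.1 [662.3  87.6] [60.  19.7] 88.9 [180.  70.  67.]
tab_grip 0.61 [1, 120, 33, 200] z 16.3 [575.2 477.9] [32.3 80.7] 71.2 [102. 100.  98.]
latch_grip 0.7 [261, 0, 319, 79] z 206.2 [667.  137.5] [20.4 25.1] 88.3 [63. 60. 58.]
latch_grip 0.61 [24, 0, 202, 26] z 21.8 [730.3 318.3] [ 17.9 168.9] 2.9 [ 81. 173. 164.]
turn -0.000 in 0 rows of -0.0000; then shift mm [ -90.1 -110.9    0.2] = 4 rows of [-0.0225 -0.0277  0.    ] m
turn -1.595 in 14 rows of -0.1140; then shift mm [ 0.  0. -0.] = 1 rows of [ 0.  0. -0.] m
turn -0.000 in 0 rows of -0.0000; then shift mm [146.9 -32.   45. ] = 4 rows of [ 0.0367 -0.008   0.0112] m
```

Emit:
{"method": "step_arm", "body": {"rows": [[[0.2,-0.0225,-0.0277,0,0],[0.2,-0.0225,-0.0277,0,0],[0.2,-0.0225,-0.0277,0,0],[0.2,-0.0225,-0.0277,0,0],[0.2,0,0,0,-0.12],[0.2,0,0,0,-0.12],[0.2,0,0,0,-0.12],[0.2,0,0,0,-0.12],[0.2,0,0,0,-0.12],[0.2,0,0,0,-0.12],[0.2,0,0,0,-0.12],[0.2,0,0,0,-0.12]]]}}

```text
clock: 35.58
ee_pos: [470.6, 239.8, 195.7]
orientation: [[0.59, 0.807, -0.002], [0.807, -0.59, -0.001], [-0.002, -0.002, -1.0]]
ft_force: [0.2, 0.1, 0.4]
grip_width: 68.3
gripper_force: 0.0
```

Emit:
{"method": "step_arm", "body": {"rows": [[[0.2,0,0,0,-0.12],[0.2,0,0,0,-0.12],[0.2,0,0,0,-0.12],[0.2,0,0,0,-0.12],[0.2,0,0,0,-0.12],[0.2,0.025,-0.008,0.01,-0.035],[0.2,0.025,-0.008,0.01,0],[0.2,0.025,-0.008,0.01,0],[0.2,0.025,-0.008,0.01,0],[0.2,0,0,0,0],[0.2,0,0,0,0]]]}}

```text
clock: 36.5
ee_pos: [438.8, 340.8, 155.2]
orientation: [[-0.001, 1.0, -0.003], [1.0, 0.001, -0.002], [-0.002, -0.003, -1.0]]
ft_force: [0.3, -1.0, -0.2]
grip_width: 68.4
gripper_force: 0.0
```

```bash
python3 m4.py w11.png; python3 -c "
from h import *
b=go(438.3,387,90,89.9); go(438.3,387,23,89.9,b)"
```

```text
[439.6 340.1 155.8] 89.96
fresh0 0.97 [290, 74, 342, 199] z 43.0 [437.9 387. ] [40.1 99.9] 0.2 [202. 201. 187.]
fresh0 0.93 [383, 346, 475, 400] z 64.6 [585.1 132.3] [33.3 44.4] 88.5 [181. 176. 163.]
fresh0 0.66 [94, 167, 181, 274] z 38.7 [259.6 302.5] [99.9 40. ] 58.6 [109.  75. 121.]
fresh0 0.17 [286, 4, 333, 9] z 27.6 [431.9 492.6] [25.9  3.5] 0.5 [79. 83. 84.]
drawer_in 0.78 [360, 308, 481, 400] z 56.4 [555.9 146.2] [ 21.9 163.5] 57.8 [38. 40. 39.]
turn -0.002 in 1 rows of -0.0019; then shift mm [47.6 -2.7 67.3] = 3 rows of [ 0.0159 -0.0009  0.0224] m
turn -0.000 in 0 rows of -0.0000; then shift mm [ 0.  0. 67.] = 2 rows of [0.     0.     0.0335] m
```

Emit:
{"method": "step_arm", "body": {"rows": [[[0.2,0.0159,-0.0008,0.022,0],[0.2,0.0159,-0.0008,0.022,0],[0.2,0.0159,-0.0008,0.022,0],[0.2,0,0,0.03,0],[0.2,0,0,0.027,0],[0.2,0,0,0.01,0],[0.2,0,0,0,0],[0.2,0,0,0,0]]]}}

```text
clock: 37.47
ee_pos: [438.4, 387.6, 24.2]
orientation: [[0.003, 1.0, -0.0], [1.0, -0.003, -0.0], [-0.0, -0.0, -1.0]]
ft_force: [-0.4, 0.4, 0.8]
grip_width: 68.5
gripper_force: 0.0
```

Emit:
{"method": "step_arm", "body": {"rows": [[[1,0,0,0,0],[1,0,0,0,0],[1,0,0,0,0],[1,0,0,0,0],[1,0,0,0,0],[1,0,0,-0.03,0],[1,0,0,-0.035,0],[1,0,0,-0.035,0],[1,0,0,-0.035,0],[1,0,0,-0.035,0],[1,0,0,0,0],[1,0,0,0,0]]], "grip_force": 50}}

```text
clock: 38.47
ee_pos: [439.1, 388.7, 196.8]
orientation: [[0.002, 1.0, 0.005], [1.0, -0.002, 0.003], [0.003, 0.005, -1.0]]
ft_force: [0.4, -0.4, -2.3]
grip_width: 39.1
gripper_force: 51.7
```

```bash
python3 -c "
from h import *
s=state();print(s['grip_width'],yaw(s['orientation']))
z=s['ee_pos'][2]
b=go(555,-16.7,z); b=go(555,-16.7,z,-1.5,b)"
```

```text
39.087730855292286 89.88529366486517
turn -0.000 in 0 rows of -0.0000; then shift mm [-405.2  116.7   -0. ] = 11 rows of [-0.0368  0.0106 -0.    ] m
turn 1.595 in 14 rows of 0.1139; then shift mm [ 0.  0. -0.] = 1 rows of [ 0.  0. -0.] m
```

Emit:
{"method": "step_arm", "body": {"rows": [[[1,-0.0368,0.0106,0,0],[1,-0.0368,0.0106,0,0],[1,-0.0368,0.0106,0,0],[1,-0.0368,0.0106,0,0],[1,-0.0368,0.0106,0,0],[1,-0.0368,0.0106,0,0],[1,-0.0368,0.0106,0,0],[1,-0.0368,0.0106,0,0],[1,-0.0368,0.0106,0,0],[1,-0.0368,0.0106,0,0],[1,-0.0368,0.0106,0,0],[1,0,0,0,0]]]}}

```text
clock: 39.47
ee_pos: [555.7, -23.9, 192.3]
orientation: [[0.008, 1.0, 0.001], [1.0, -0.008, -0.003], [-0.003, 0.001, -1.0]]
ft_force: [0.7, -0.6, -1.0]
grip_width: 38.9
gripper_force: 51.6
```

Emit:
{"method": "step_arm", "body": {"rows": [[[1,0,0,0,0.12],[1,0,0,0,0.12],[1,0,0,0,0.12],[1,0,0,0,0.12],[1,0,0,0,0.12],[1,0,0,0,0.12],[1,0,0,0,0.12],[1,0,0,0,0.12],[1,0,0,0,0.12],[1,0,0,0,0.12],[1,0,0,0,0.12],[1,0,0,0,0.12]]]}}

```text
clock: 40.47
ee_pos: [552.0, -16.5, 191.8]
orientation: [[0.992, 0.122, -0.005], [0.122, -0.992, 0.001], [-0.004, -0.002, -1.0]]
ft_force: [0.9, -0.2, -0.9]
grip_width: 38.5
gripper_force: 51.6
```

Emit:
{"method": "step_arm", "body": {"rows": [[[1,0,0,0,0.12],[1,0,0,0,0.035],[1,0,0,0,0],[1,0,0,0,0],[1,0,0,0,0]]]}}

```text
clock: 40.88
ee_pos: [552.9, -16.8, 192.9]
orientation: [[1.0, -0.025, -0.002], [-0.025, -1.0, 0.001], [-0.002, -0.0, -1.0]]
ft_force: [-0.8, 0.4, -1.0]
grip_width: 38.6
gripper_force: 51.6
```

```bash
python3 m4.py w12.png; python3 -c "
from h import *
print(state()['grip_width'])
b=go(555,-16.7,47,-1.5)"
```

```text
[553.1 -16.9 193.2] -1.46
spent0 0.6 [558, 177, 640, 229] z 42.6 [ 513. -320.] [41.8 91.9] 2.2 [82. 62. 45.]
spent0 0.27 [423, 285, 498, 351] z 42.3 [ 398.8 -199. ] [82.7 22.7] 52.6 [154. 151. 146.]
fresh0 0.88 [58, 349, 103, 390] z 38.0 [283.3 334.2] [26.4 45.4] 38.3 [88. 67. 98.]
fresh0 0.82 [268, 160, 364, 359] z 209.7 [553.1 -16. ] [40.3 98.5] 88.7 [189. 183. 170.]
fresh0 0.76 [136, 124, 205, 236] z 64.7 [557.6 127.2] [40.7 99.9] 88.5 [189. 189. 176.]
fresh0 0.58 [0, 331, 10, 364] z 12.3 [299.5 447.5] [12.6 48.8] 66.4 [111.  98.  60.]
drawer_in 0.9 [79, 104, 388, 310] z 61.9 [559.   55.4] [274.1 128.1] 88.5 [76. 76. 72.]
tab_grip 0.87 [83, 30, 202, 72] z 144.0 [663.   87.4] [61.  20.3] 87.7 [156.  54.  51.]
tab_grip 0.26 [416, 287, 498, 355] z 42.4 [ 364.4 -185. ] [ 80.9 103.3] 71.4 [152. 148. 143.]
latch_grip 0.74 [0, 0, 83, 25] z 178.6 [678.4 127. ] [11.8  3.5] 4.4 [30. 30. 30.]
latch_grip 0.54 [83, 106, 392, 311] z 61.5 [560.3  55. ] [272.8 130.6] 88.4 [75. 75. 71.]
latch_grip 0.51 [412, 285, 496, 357] z 42.8 [ 364.8 -185.9] [ 82.1 101.9] 71.6 [146. 143. 138.]
38.79423678715363
turn 0.000 in 1 rows of 0.0001; then shift mm [  1.3  -0.4 146.9] = 4 rows of [ 0.0003 -0.0001  0.0367] m
```

Emit:
{"method": "step_arm", "body": {"rows": [[[1,0.0005,0,0.037,0],[1,0.0005,0,0.036,0],[1,0.0005,0,0.034,0],[1,0,0,0.022,0],[1,0,0,0.012,0],[1,0,0,0.004,0],[1,0,0,0,0],[1,0,0,0,0]]]}}

```text
clock: 41.85
ee_pos: [555.7, -17.2, 49.2]
orientation: [[1.0, -0.026, 0.001], [-0.026, -1.0, -0.0], [0.001, 0.0, -1.0]]
ft_force: [-0.2, 0.7, -0.7]
grip_width: 39.0
gripper_force: 51.6
```

Emit:
{"method": "step_arm", "body": {"rows": [[[1,0,0,0.002,0],[0.35,0,0,0,0],[0.35,0,0,0,0],[0.35,0,0,0,0],[0.35,0,0,0,0],[0.35,0,0,-0.03,0],[0.35,0,0,-0.04,0],[0.35,0,0,-0.04,0],[0.35,0,0,-0.04,0],[0.4,0,0,-0.04,0],[0.4,0,0,0,0],[0.4,0,0,0,0]]]}}

```text
clock: 42.85
ee_pos: [556.8, -17.5, 239.9]
orientation: [[1.0, -0.026, 0.007], [-0.026, -1.0, -0.002], [0.007, 0.001, -1.0]]
ft_force: [-0.5, 0.6, -0.2]
grip_width: 50.7
gripper_force: 0.0
```

```bash
python3 m4.py w13.png; python3 -c "
from h import *
b=go(435,9.5,190,None);b=go(435,9.5,190,88.5,b)
b=go(435,9.5,67,88.5,b)"
```

```text
[555.2 -17.1 237.7] -1.5
spent0 0.65 [518, 0, 640, 47] z 48.7 [ 713.1 -302. ] [111.3  35.4] 86.4 [ 49.  84. 121.]
spent0 0.56 [527, 172, 627, 218] z 42.7 [ 514.8 -332.8] [120.1  46.2] 89.8 [88. 67. 49.]
fresh0 0.8 [161, 125, 218, 223] z 64.8 [559.3 127. ] [41.  98.8] 88.1 [188. 188. 175.]
fresh0 0.78 [0, 306, 34, 376] z 37.8 [282.1 463.8] [ 29.9 102.4] 69.1 [140. 125.  73.]
fresh0 0.61 [296, 125, 339, 222] z 65.0 [554.8 -16.6] [40.1 99.2] 88.5 [205. 203. 190.]
fresh0 0.55 [79, 331, 115, 366] z 38.1 [283.3 335.6] [23.7 44.2] 39.7 [ 92.  70. 102.]
drawer_in 0.57 [115, 107, 383, 284] z 83.5 [467.6  57.7] [271.   62.2] 88.1 [74. 74. 71.]
tab_grip 0.87 [127, 51, 221, 85] z 143.9 [662.8  88.1] [61.8 20. ] 87.8 [154.  64.  61.]
latch_grip 0.59 [0, 0, 130, 87] z 206.9 [674.5 136.7] [22.3 38.2] 87.9 [26. 26. 25.]
turn -0.000 in 0 rows of -0.0000; then shift mm [-119.8  -23.3   45.1] = 4 rows of [-0.0299 -0.0058  0.0113] m
turn -1.571 in 14 rows of -0.1122; then shift mm [ 0.  0. -0.] = 1 rows of [ 0.  0. -0.] m
turn -0.000 in 0 rows of -0.0000; then shift mm [  0.   0. 123.] = 4 rows of [0.     0.     0.0308] m
```

View pics/w13.png

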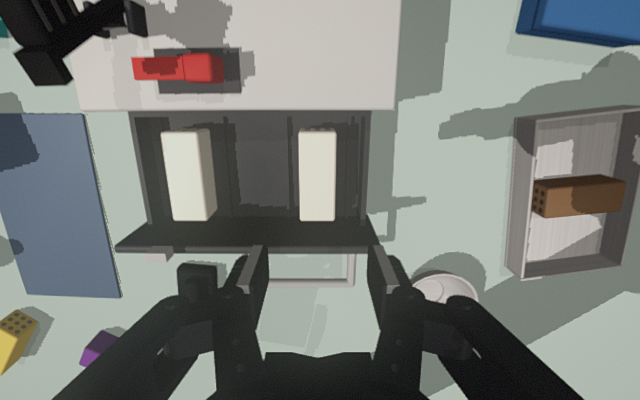

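Both white blocks lie flat in their lanes at (187,175) and (317,175) px, the brown block lies in the pan at (580,195), and the latch is still up. Now closing the drawer.

Emit:
{"method": "step_arm", "body": {"rows": [[[0.42,-0.03,-0.0058,0.011,0],[0.42,-0.03,-0.0058,0.011,0],[0.42,-0.03,-0.0058,0.011,0],[0.42,-0.03,-0.0058,0.011,0],[0.42,0,0,0,-0.12],[0.42,0,0,0,-0.12],[0.42,0,0,0,-0.12],[0.42,0,0,0,-0.12],[0.42,0,0,0,-0.12],[0.42,0,0,0,-0.12],[0.42,0,0,0,-0.12],[0.42,0,0,0,-0.12]]]}}

```text
clock: 44.15
ee_pos: [435.3, 9.3, 192.0]
orientation: [[0.59, 0.807, -0.002], [0.807, -0.59, 0.001], [-0.001, -0.002, -1.0]]
ft_force: [-0.2, -0.5, 0.0]
grip_width: 49.8
gripper_force: 0.0
```

Emit:
{"method": "step_arm", "body": {"rows": [[[0.42,0,0,0,-0.12],[0.42,0,0,0,-0.12],[0.42,0,0,0,-0.12],[0.42,0,0,0,-0.12],[0.42,0,0,0,-0.12],[0.42,0,0,0,0],[0.42,0,0,0,0],[0.42,0,0,0,0]]]}}

```text
clock: 44.82
ee_pos: [435.6, 9.3, 192.4]
orientation: [[0.04, 0.999, -0.001], [0.999, -0.04, 0.0], [0.0, -0.001, -1.0]]
ft_force: [0.0, 0.9, 0.6]
grip_width: 50.0
gripper_force: 0.0
```

```bash
python3 -c "
from h import *
c,im,dep=shot('wrist');W=cloud(c,dep).reshape(-1,3)
m=(W[:,2]>80)&(W[:,2]<95)&(W[:,0]>400)&(W[:,0]<445)&(W[:,1]<80)&(W[:,1]>-90)
print(cv2.minAreaRect(W[m][:,:2].astype(np.float32)))
b=go(435,9.5,67,88.5)"
```

```text
((438.56085205078125, 9.597087860107422), (127.97026062011719, 12.353163719177246), 89.99384307861328)
turn -0.013 in 1 rows of -0.0130; then shift mm [  0.2  -0.6 125.6] = 4 rows of [ 0.0001 -0.0002  0.0314] m
```

Emit:
{"method": "step_arm", "body": {"rows": [[[0.45,0,0.0005,0.0314,-0.013],[0.45,0,0.0005,0.0314,0],[0.45,0,0,0.0314,0],[0.45,0,0,0.0305,0],[0.45,0,0,0,0],[1,0,0,0,0],[1,0,0,0,0],[1,0,0,0,0],[1,0,0,0,0],[1,0,0,0,0],[1,0,0,0,0]]], "grip_force": 40}}

```text
clock: 45.78
ee_pos: [438.0, 8.9, 70.0]
orientation: [[0.024, 1.0, 0.004], [1.0, -0.024, -0.001], [-0.001, 0.004, -1.0]]
ft_force: [-0.7, -0.5, 8.0]
grip_width: 8.2
gripper_force: 39.7
```

Emit:
{"method": "step_arm", "body": {"rows": [[[1,0,0.008,0,0],[1,0,0.012,0,0],[1,0,0.013,0,0],[1,0,0.013,0,0],[1,0,0.013,0,0],[1,0,0.013,0,0],[1,0,0.013,0,0],[1,0,0.013,0,0],[1,0,0.013,0,0],[1,0,0.012,0,0],[1,0,0.009,0,0],[1,0,0.002,0,0]]]}}

```text
clock: 46.78
ee_pos: [569.9, 5.4, 70.0]
orientation: [[0.023, 1.0, -0.003], [1.0, -0.023, -0.001], [-0.001, -0.003, -1.0]]
ft_force: [-7.7, -3.5, 11.4]
grip_width: 8.5
gripper_force: 40.6
```

Emit:
{"method": "step_arm", "body": {"rows": [[[1,0,0.001,0,0],[1,0,0.001,0,0],[1,0,0,0,0],[1,0,0,0,0]]]}}

```text
clock: 47.12
ee_pos: [569.9, 5.3, 70.0]
orientation: [[0.023, 1.0, -0.005], [1.0, -0.023, -0.001], [-0.001, -0.005, -1.0]]
ft_force: [-6.1, -4.0, 9.3]
grip_width: 8.3
gripper_force: 40.4
```

Emit:
{"method": "step_arm", "body": {"rows": [[[0.4,0,0,0,0],[0.4,0,0,0,0],[0.4,0,0,0,0],[0.4,0,0,0,0],[0.4,0,0,-0.04,0],[0.4,0,0,-0.04,0],[0.4,0,0,-0.04,0],[0,0,0,-0.04,0],[0,0,0,-0.04,0],[0,0,0,-0.03,0],[0,0,0,0,0]]]}}

```text
clock: 48.03
ee_pos: [577.0, 5.5, 306.0]
orientation: [[0.024, 1.0, 0.016], [1.0, -0.024, -0.003], [-0.002, 0.016, -1.0]]
ft_force: [0.5, -0.0, 0.4]
grip_width: 85.2
gripper_force: 0.0
```

Emit:
{"method": "step_arm", "body": {"rows": [[[0,0,0,0,0.121],[0,0,0,0,0.121],[0,0,0,0,0.121],[0,0,0,0,0.121],[0,0,0,0,0.121],[0,0,0,0,0.121],[0,0,0,0,0.121],[0,0,0,0,0.121],[0,0,0,0,0.121],[0,0,0,0,0.121],[0,0,0,0,0.121],[0,0,0,0,0.121]]]}}

```text
clock: 49.03
ee_pos: [572.6, 6.1, 297.4]
orientation: [[0.996, 0.089, -0.001], [0.089, -0.996, 0.0], [-0.001, -0.0, -1.0]]
ft_force: [-0.2, 0.7, 0.0]
grip_width: 85.7
gripper_force: 0.0
```

Emit:
{"method": "step_arm", "body": {"rows": [[[0,0,0,0,0.119],[0,0,-0.03,0,0],[0,0,-0.03,0,0],[0,0,-0.03,0,0],[0,0,-0.03,0,0],[0,0,0,0,0],[0,0,0,0,0],[0,0,0,0,0]]]}}

```text
clock: 49.7
ee_pos: [575.5, 125.8, 297.6]
orientation: [[1.0, -0.024, -0.001], [-0.024, -1.0, -0.001], [-0.001, 0.001, -1.0]]
ft_force: [-0.2, -0.4, -0.0]
grip_width: 85.2
gripper_force: 0.0
```

```bash
python3 m3.py w14.png; python3 -c "
from h import *
d=np.load('pics/wr.npz');W=d['W'].reshape(-1,3)
m=(W[:,2]>150)&(W[:,2]<215)&(W[:,0]>600)&(W[:,0]<740)&(W[:,1]<165)&(W[:,1]>110)
P=W[m];print(len(P),P.min(0),P.max(0))
for z in range(150,215,8):
    k=(P[:,2]>=z)&(P[:,2]<z+8)
    if k.sum(): print(z,P[k,:2].min(0).round(),P[k,:2].max(0).round())
b=go(704.2,136.5,290,-1.5);go(704.2,136.5,181.3,-1.5,b)"
```

```text
[575.6 125.2 297.8] -1.41
red (np.int64(982), array([662.9,  87.5]), array([58.2, 18.4]), 89.0) [651.72553176  50.52532371 109.96690193] [673.00373404 116.67084572 146.25567977]
fin None
top (np.int64(28270), array([683.9,  52.4]), array([279.4, 125.6]), 88.52)
handle (np.int64(1033), array([574.4,   5.3]), array([ 20.6, 129.2]), 0.19) (np.int64(932), array([571.1,   5.7]), array([128.4,  13.4]), 89.86)
2330 [650.92019442 126.02827081 184.40842735] [712.46842566 147.99510746 214.97416997]
182 [705. 126.] [712. 147.]
190 [651. 126.] [710. 148.]
198 [651. 126.] [705. 148.]
206 [662. 127.] [701. 148.]
214 [686. 127.] [697. 146.]
turn 0.001 in 1 rows of 0.0015; then shift mm [128.3 -14.6   7.8] = 4 rows of [ 0.0321 -0.0037  0.0019] m
turn -0.000 in 0 rows of -0.0000; then shift mm [  0.    0.  108.7] = 3 rows of [0.     0.     0.0362] m
```

View pics/w14.png

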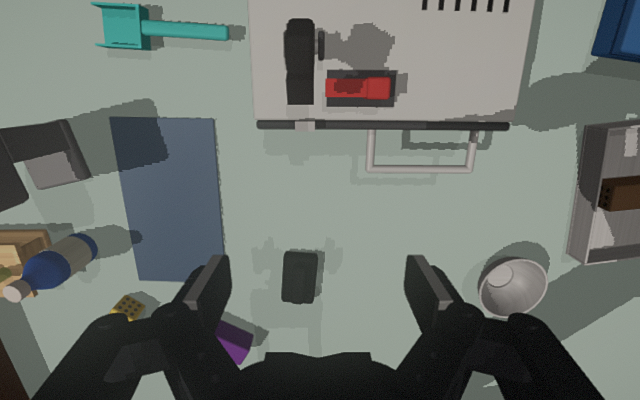

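The drawer is home, with its front flush at (385,125) px, and the latch is still raised at (300,60). Regripping the fin to fold it down.

Emit:
{"method": "step_arm", "body": {"rows": [[[0,0.0321,-0.003,0,0],[0,0.0321,-0.003,0,0],[0,0.0321,-0.003,0,0],[0,0.0321,-0.003,0,0],[0,0,0,0.036,0],[0,0,0,0.036,0],[0,0,0,0.036,0],[0,0,0,0.008,0],[0,0,0,0,0],[0,0,0,0,0]]]}}

```text
clock: 50.58
ee_pos: [705.2, 133.8, 183.0]
orientation: [[1.0, -0.026, 0.001], [-0.026, -1.0, -0.0], [0.001, 0.0, -1.0]]
ft_force: [0.4, -0.8, 0.7]
grip_width: 85.3
gripper_force: 0.0
```

Emit:
{"method": "step_arm", "body": {"rows": [[[1,0,0,0,0],[1,0,0,0,0],[1,0,0,0,0],[1,0,0,0,0],[1,0,0,0,0],[1,0,0,0,0],[1,0,0,0,0]]], "grip_force": 30}}

```text
clock: 51.17
ee_pos: [704.7, 135.6, 183.4]
orientation: [[1.0, -0.024, 0.002], [-0.024, -1.0, 0.001], [0.002, -0.001, -1.0]]
ft_force: [-0.6, 2.7, 3.8]
grip_width: 19.5
gripper_force: 33.5
```

Emit:
{"method": "step_arm", "body": {"rows": [[[1,-0.0081,0,0.0003,0],[1,-0.0082,0,0.0012,0],[1,-0.008,0,0.0021,0],[1,-0.0078,0,0.003,0],[1,-0.0074,0,0.0038,0],[1,-0.0069,0,0.0045,0],[1,-0.0063,0,0.0054,0],[1,-0.0058,0,0.0059,0],[1,-0.005,0,0.0066,0],[1,-0.0043,0,0.0071,0],[1,-0.0035,0,0.0075,0],[1,0,0,0.002,0]]]}}

```text
clock: 52.17
ee_pos: [634.2, 137.6, 137.2]
orientation: [[1.0, -0.024, 0.005], [-0.024, -1.0, 0.001], [0.005, -0.002, -1.0]]
ft_force: [-6.2, 2.8, 28.2]
grip_width: 19.7
gripper_force: 39.2
```

Emit:
{"method": "step_arm", "body": {"rows": [[[1,0,0,0.001,0],[1,0,0,0,0],[1,0,0,0,0],[1,0,0,0,0]]]}}

```text
clock: 52.5
ee_pos: [634.2, 137.6, 137.2]
orientation: [[1.0, -0.024, 0.005], [-0.024, -1.0, 0.002], [0.005, -0.002, -1.0]]
ft_force: [-5.2, 3.0, 23.7]
grip_width: 19.3
gripper_force: 38.8
```

Emit:
{"method": "step_arm", "body": {"rows": [[[0,0,0,0,0],[0,0,0,0,0],[0,0,0,0,0],[0,0,0,0,0],[0,0,0,-0.03,0],[0,0,0,-0.04,0],[0,0,0,-0.04,0],[0,0,0,-0.04,0],[0,0,0,0,0],[0,0,0,0,0]]]}}

```text
clock: 53.33
ee_pos: [634.7, 136.4, 284.5]
orientation: [[1.0, -0.024, 0.006], [-0.024, -1.0, 0.0], [0.006, -0.0, -1.0]]
ft_force: [0.6, 1.1, -1.2]
grip_width: 85.2
gripper_force: 0.0
```

Emit:
{"method": "step_arm", "body": {"rows": [[[0,0,0,0,-0.121],[0,0,0,0,-0.121],[0,0,0,0,-0.121],[0,0,0,0,-0.121],[0,0,0,0,-0.121],[0,0,0,0,-0.121],[0,0,0,0,-0.121],[0,0,0,0,-0.121],[0,0,0,0,-0.121],[0,0,0,0,-0.121],[0,0,0,0,-0.121],[0,0,0,0,-0.121]]]}}

```text
clock: 54.33
ee_pos: [631.7, 136.2, 278.7]
orientation: [[0.137, 0.991, -0.006], [0.991, -0.137, -0.0], [-0.001, -0.005, -1.0]]
ft_force: [-0.8, 0.0, 0.6]
grip_width: 85.4
gripper_force: 0.0
```

Emit:
{"method": "step_arm", "body": {"rows": [[[0,-0.036,0.014,0,-0.119],[0,-0.036,0.014,0,0],[0,0,0,0,0],[0,0,0,0,0],[0,0,0,0,0]]]}}

```text
clock: 54.75
ee_pos: [653.8, 62.4, 279.4]
orientation: [[0.025, 1.0, -0.005], [1.0, -0.025, 0.001], [0.001, -0.005, -1.0]]
ft_force: [-0.2, 0.7, 0.1]
grip_width: 85.1
gripper_force: 0.0
```

```bash
python3 m3.py w15.png; python3 -c "
from h import *
d=np.load('pics/wr.npz');W=d['W'].reshape(-1,3)
m=(W[:,2]>155)&(W[:,2]<175)&(W[:,0]>605)&(W[:,0]<665)&(W[:,1]<160)&(W[:,1]>115)
P=W[m];print(len(P)); k=np.linalg.lstsq(np.c_[P[:,0]-632,np.ones(len(P))],P[:,2],rcond=None)[0];print(k)
b=go(662,66.5,200,88.5);go(662,66.5,120,88.5,b)"
```

```text
[653.9  63.1 280. ] 88.62
red (np.int64(984), array([662.7,  88. ]), array([58.1, 19. ]), 88.63) [652.56339086  58.82523318 116.79447475] [671.72859927 117.60403732 146.60075976]
fin (np.int64(1206), array([632.1, 138.6]), array([20.8, 40.3]), 88.45)
top (np.int64(41041), array([725.5,  51.3]), array([278.3, 208.4]), 88.48)
handle (np.int64(964), array([574.6,   5.8]), array([127.2,  20.2]), 89.79) (np.int64(867), array([571.1,   5.8]), array([127.1,  13.5]), 89.97)
1206
[-4.73913574e-03  1.59733546e+02]
turn 0.002 in 1 rows of 0.0020; then shift mm [ 3.6  8.  80. ] = 3 rows of [0.0012 0.0027 0.0267] m
turn -0.000 in 0 rows of -0.0000; then shift mm [ 0.  0. 80.] = 2 rows of [0.   0.   0.04] m
```

Latch is level (slope about -0.005), so it is fully down. Sliding the tab back.

Emit:
{"method": "step_arm", "body": {"rows": [[[0,0.0012,0.0028,0.0267,0],[0,0.0012,0.0028,0.0267,0],[0,0.0012,0.0028,0.0267,0],[0,0,0,0.027,0],[0,0,0,0.027,0],[0,0,0,0.025,0],[0,0,0,0,0],[0,0,0,0,0]]]}}

```text
clock: 55.47
ee_pos: [661.7, 67.3, 121.0]
orientation: [[0.023, 1.0, -0.005], [1.0, -0.023, 0.0], [0.0, -0.005, -1.0]]
ft_force: [-0.3, 0.3, 1.3]
grip_width: 85.3
gripper_force: 0.0
```

Emit:
{"method": "step_arm", "body": {"rows": [[[1,0,0,0,0],[1,0,0,0,0],[1,0,0,0,0],[1,0,0,0,0],[1,0,0,0,0],[1,0,0,0,0],[1,0,0,0,0],[1,0,0,0,0]]], "grip_force": 25}}

```text
clock: 56.13
ee_pos: [661.7, 66.0, 123.8]
orientation: [[0.024, 1.0, -0.004], [1.0, -0.024, 0.0], [0.0, -0.004, -1.0]]
ft_force: [-3.8, 0.4, 5.7]
grip_width: 19.4
gripper_force: 29.0
```

Emit:
{"method": "step_arm", "body": {"rows": [[[1,0.005,0,-0.001,0],[1,0.005,0,0,0],[1,0.005,0,0,0],[1,0.005,0,0,0],[1,0.004,0,0,0],[1,0.002,0,0,0],[1,0,0,0,0],[1,0,0,0,0],[1,0,0,0,0]]]}}

```text
clock: 56.88
ee_pos: [662.4, 90.1, 123.8]
orientation: [[0.023, 1.0, -0.004], [1.0, -0.023, -0.004], [-0.004, -0.004, -1.0]]
ft_force: [-5.8, -6.5, 4.4]
grip_width: 19.6
gripper_force: 28.7
```

Moved +24 mm to the end, with about 6 N on the stop. Releasing and checking.

Emit:
{"method": "step_arm", "body": {"rows": [[[0,0,0,0,0],[0,0,0,0,0],[0,0,0,0,0],[0,0,0,0,0],[0,0,0,-0.03,0],[0,0,0,-0.04,0],[0,0,0,-0.04,0],[0,-0.01,0,-0.04,0],[0,-0.02,0,0,0],[0,0,0,0,0],[0,0,0,0,0],[0,0,0,0,0]]]}}

```text
clock: 57.88
ee_pos: [662.6, 62.6, 272.6]
orientation: [[0.024, 1.0, -0.002], [1.0, -0.024, 0.001], [0.001, -0.002, -1.0]]
ft_force: [-0.1, 0.2, -0.1]
grip_width: 84.9
gripper_force: 0.0
```

```bash
python3 m3.py w16.png; python3 - <<'E'
from h import *
d=np.load('pics/wr.npz');W=d['W'].reshape(-1,3)
m=(W[:,2]>155)&(W[:,2]<175)&(W[:,0]>605)&(W[:,0]<665)&(W[:,1]<160)&(W[:,1]>115)
P=W[m];print(np.linalg.lstsq(np.c_[P[:,0]-632,np.ones(len(P))],P[:,2],rcond=None)[0], state()['ft_force'].round(1))
c,im,dep=shot("top","top1.png"); W=cloud(c,dep)
for t in("spent0","bowl","magnet","scoop"):
    for o in spotter.silhouettes(t,"top")[:1]:
        Q=W[o["mask"]];Q=Q[~np.isnan(Q[:,0])];print(t,round(o["p"],2),np.median(Q,0).round())
E
```

```text
[662.5  62.8 272.2] 88.65
red (np.int64(1103), array([663.4, 111.9]), array([59.1, 19. ]), 88.73) [653.2632493   82.31140634 110.56437707] [672.58702732 141.62768785 147.00948566]
fin (np.int64(1254), array([632.2, 138.4]), array([20.3, 40.2]), 88.46)
top (np.int64(42828), array([725.2,  51.3]), array([279.4, 208.2]), 88.31)
handle (np.int64(1010), array([575.7,   6.3]), array([127.6,  20. ]), 89.23) (np.int64(909), array([571.4,   6.3]), array([127.5,  12.7]), 89.81)
[-3.80654257e-03  1.59788183e+02] [-0.   0.5 -0.1]
spent0 0.6 [ 511. -339.   43.]
bowl 0.67 [ 368. -178.   20.]
scoop 0.62 [743. 358.  15.]
```

View pics/w16.png

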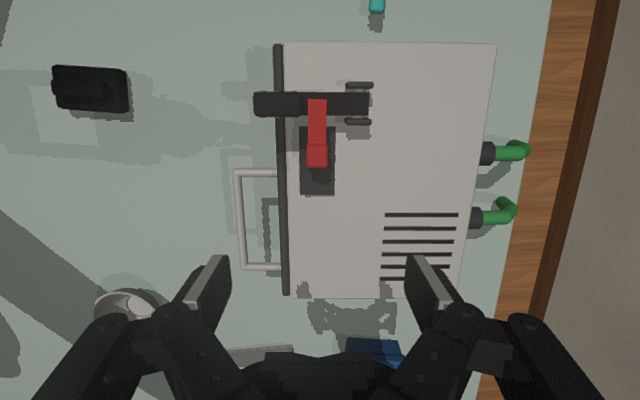

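The tab's bolt lies over the latch again at (317,110) px, the latch is down, the drawer is shut and the gripper is open and clear.

```bash
python3 -c "
from h import *
print(order.hand_in())"
```

```text
the job is handed in; nothing more can be done
None
```

The job is handed in (no verdict came back): the one spent block lies flat in the pan, both fresh blocks lie in their own drawer lanes, the drawer, latch and tab checked fully closed in the last camera view, and the gripper is open and clear.

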